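# Gauge the hub that fits the keyed test shaft

### The arm

A 7-joint arm with a two-finger parallel gripper is mounted at the origin on a cart in front of the work surface, level with it; the furniture and walls round the work are solid. World frame = base frame: x ahead of the robot, y to its left, z up, the work surface at z = 0. Lengths are in m, angles in rad, forces in N, time in s.
With the tool pointing down it reaches from about 0.4 to 0.85 m from the base axis. Payload 10.4 kg.
Tool frame: the origin (TCP) lies at the very end of the fingers, on their centre line; the grasp point (between the pads) lies 19 mm behind it; z points along the fingers, y is the line along which they close (so a half turn about z gives the same grasp; the last joint's range is limited). The gripper opens to 87 mm and grips with 3 to 60 N. Pads are 19 mm wide; open, the fingers measure 117 mm over their backs; the gripper's body (75 mm by 190 mm) begins 51 mm behind the grasp point.
Start: joints at [-1.282, 0.332, -0.065, 1.46, 0.022, 1.35, -0.088], TCP at [0.192, 0.595, 0.223] pointing down, gripper open.
Joint ranges: [-2.6, 2.6], [-0.5, 2.12], [-1.47, 1.34], [0.16, 2.42], [-1.27, 4.41], [0.06, 2.06], [-2.6, 2.6]. Speed limits (rad/s): [2.22, 2.22, 2.79, 2.79, 3.14, 3.14, 3.14].

### API

Orientations are given as a unit quaternion [x, y, z, w].
In Python, from bench import * gives the robot as it stands.
- The arm moves only by the tool step_arm, never from a script. Its arguments are lists of equal length, an entry for each row: "delta_pos": the shift along the world's x, y, z in units of 25 mm (1.0 is 25 mm), a list of three; "turn": the turn about the world's z in units of 0.12 rad (1.0 is 0.12 rad). In form: {"delta_pos": [[tx, ty, tz], ...], "turn": [turn, ...]}. A call has 1 to 12 rows; each row shifts and turns the commanded pose from where the row before left it; what a row does not reach is not made up. A row lasts 1/10 s, in which the tool goes at most 50 mm and 8.59 degrees, less where a joint would pass 70% of its speed; a pose out of reach is approached as far as the arm can. A call with a number of a shift or a turn outside -1 to 1 is refused whole. A call with a gripper value outside its range is refused whole. "grip" is the closure, from 0 (fully open) to 1 (shut), set as the call begins (left out, the last holds). The fingers move at their own pace and stop on an object; "newtons" is the grip in N (left out, the last holds). Time passes only in rows, so rows that do not move let the fingers close. It gives the time, the measured TCP pose, the force, the opening and the grip force at its end, in the units of the state.
- read_state(): the state, without advancing time (a new reading comes with each control period).
- camera(name): name is "scene" or "top" or "wrist"; returns a dict with "image" (420x560x3 uint8, red, green, blue), "z_map" (420x560 float32, m along the optical axis (not along the pixel's ray), 0 where there is no reading), "mtx" (3x3 intrinsics, pixels), "dist" ([k1, k2, p1, p2, k3] as OpenCV has them; the pictures are not rectified), "view" (4x4, takes a point from world to camera coordinates). Camera axes: x right, y up, looking along -z (the intrinsics and any distortion apply to the point x, -y, -z); pixel columns grow to the right and rows downward; lengths in m; the calibration is good to about 2 mm. A picture is of the moment at which its call begins.
- close_job(): hands the job in; it is judged then, once.
The state is a dict: "time": time; "joint_positions": joint angles; "joint_vel": joint speeds; "joint_torque": joint torques, N m; "ee_pos": TCP position; "eef_rot": TCP orientation; "ft_force": force on the tool from outside, world axes, zero at the start; "torque": the same for the moment, N m; "width": finger opening in m; "grip_force": force on a finger pad.
Only numpy, scipy, OpenCV 4.12 (cv2) and the standard library are available. Lean on these libraries where they do the work, as an engineer would, in place of code of your own. Each camera call takes 0.05 s, during which the arm holds its last target. There are 200 camera calls.

### The job

Take the wood block off the cover of the hub gauge and set it down on the bench. Push the release pin through the small hole in the front of the gauge so that its cover springs up, then lay the pin down flat on the bench, clear of the gauge. Find the one hub whose keyway lines up with the key of the test shaft under the cover (not the spares at the front corners) when its lug lies in the gap of the fence, and put it on the shaft, fully home; stand all the other hubs upright in the reject tray. Leave the other things on the bench alone.

Things in the scene. Friction and masses are not known exactly. Their poses are not given: they have to be found in the camera images.
- gauge: fixed hub gauge: grey base plate 170 x 140 x 10 mm, origin at the centre of its underside. +x points from the latch housing (robot's side) to the cover's hinge, +y left, z up. Latch housing: x -85 to -45, y -33 to 33 mm, 48 mm high. Hinge block: x 66 to 85 mm, 46 mm high. Two spare shafts stand either side of the housing (x -65, y +-52 mm). The test shaft in use stands at the centre, in a low round fence.
- gauge_seat (a point): point on the base plate's top at the foot of the test shaft, 10 mm above the gauge's underside: where the origin of a hub fully home lies; axes as the gauge. A hub sinks flat on to the plate only if its lug lies in the fence's gap and its keyway meets the shaft's key; otherwise it stays up on the fence or on the key. At least 1.5 mm of play round shaft and key
- gauge_gap (a point): middle of the gap (20 mm wide) in the round fence, at the base plate's top, 30 mm from the shaft's axis toward gauge -y. The fence stands 10 mm above the plate, inner radius 27, outer radius 32 mm
- gauge_hole (a point): centre of the 14 mm round access hole, at the outer face of the latch housing (gauge x = -85 mm), 26 mm above the bench; axes as the gauge; a rod goes in level, along gauge +x. The wall is 6 mm thick and the hidden latch plate stands 12 mm behind the outer face
- latch_face (a point): centre of the hidden latch plate's face that the rod meets, 12 mm inside the access hole
- latch (a joint): travel of the hidden spring latch in m: 0 at rest, grows as it is pushed in along gauge +x (stop at 0.014). Springs back: 1.8 N at rest, 220 N/m more. It lets go of the cover at about 0.004 to 0.005
- cover (a joint): angle in rad of the gauge's flat spring-loaded aluminium cover (154 x 136 x 4 mm): 0 shut and latched over the test shaft, its top 54 mm above the bench; once unlatched it springs up by itself within about a second to 1.95 (leaning back past upright) and stays there. Hinge along gauge y, at gauge x = 74 mm, 52 mm above the bench
- cover_edge (a point): middle of the cover's free edge, above the latch housing when shut
- pin: loose release pin, lying on the bench: black square-edged handle 50 mm long, 18 mm wide, 22 mm high (x -62.5 to -12.5 mm in its frame), then a thin straight steel rod 6 mm in diameter and 75 mm long along +x, its axis 11 mm above the underside. Origin: on the underside, in the middle of the whole length of 125 mm; z up. The bench between the gauge and its front edge (at x 0.33 m) is free for laying it down
- pin_tip (a point): free end of the pin's rod, 62.5 mm along +x from the origin and 11 mm above the pin's underside
- tray: fixed grey reject tray, 220 x 180 mm outside (x by y), walls 5 mm thick and 20 mm high, floor about 5 mm thick; origin at the centre of its underside. Room for four hubs standing two by two with their lugs along the tray's x axis
- shaft_a: fixed upright keyed test shaft, one of three kinds: one is fitted at the gauge's centre (point gauge_seat), two are spares beside the latch housing; 17 mm in diameter, 36 mm high, top 6 mm tapered to 10 mm; key 5 mm wide, 26 mm high, out to 13 mm from the axis. Origin: centre of its foot on the gauge's plate; axes as the gauge. Its key points at the gap in the fence (gauge -y).
- shaft_b: fixed upright keyed test shaft, one of three kinds: one is fitted at the gauge's centre (point gauge_seat), two are spares beside the latch housing; 17 mm in diameter, 36 mm high, top 6 mm tapered to 10 mm; key 5 mm wide, 26 mm high, out to 13 mm from the axis. Origin: centre of its foot on the gauge's plate; axes as the gauge. Its key stands a quarter turn anticlockwise from the gap as seen from above (gauge +x, toward the hinge).
- shaft_c: fixed upright keyed test shaft, one of three kinds: one is fitted at the gauge's centre (point gauge_seat), two are spares beside the latch housing; 17 mm in diameter, 36 mm high, top 6 mm tapered to 10 mm; key 5 mm wide, 26 mm high, out to 13 mm from the axis. Origin: centre of its foot on the gauge's plate; axes as the gauge. Its key stands a quarter turn clockwise from the gap as seen from above (gauge -x, toward the access hole).
- hub_a: loose steel hub: round boss 38 mm in diameter, 42 mm high, on a 46 mm round flange 7 mm thick with one lug (12 mm wide, 7 mm thick) that reaches 46 mm from the axis. Bore 21 mm, right through. Origin: centre of its underside; +x along the lug, z up. Keyway (9 mm wide, to 15.5 mm from the axis, full height) on the same side as the lug (along +x).
- hub_b: loose steel hub: round boss 38 mm in diameter, 42 mm high, on a 46 mm round flange 7 mm thick with one lug (12 mm wide, 7 mm thick) that reaches 46 mm from the axis. Bore 21 mm, right through. Origin: centre of its underside; +x along the lug, z up. Keyway (9 mm wide, to 15.5 mm from the axis, full height) a quarter turn anticlockwise from the lug seen from above (along +y).
- hub_c: loose steel hub: round boss 38 mm in diameter, 42 mm high, on a 46 mm round flange 7 mm thick with one lug (12 mm wide, 7 mm thick) that reaches 46 mm from the axis. Bore 21 mm, right through. Origin: centre of its underside; +x along the lug, z up. Keyway (9 mm wide, to 15.5 mm from the axis, full height) a quarter turn clockwise from the lug seen from above (along -y).
- hub_d: loose steel hub: round boss 38 mm in diameter, 42 mm high, on a 46 mm round flange 7 mm thick with one lug (12 mm wide, 7 mm thick) that reaches 46 mm from the axis. Bore 21 mm, right through. Origin: centre of its underside; +x along the lug, z up. Keyway (9 mm wide, to 15.5 mm from the axis, full height) opposite the lug (along -x); no shaft of this set suits it. May be absent.
- hub_e: loose steel hub: round boss 38 mm in diameter, 42 mm high, on a 46 mm round flange 7 mm thick with one lug (12 mm wide, 7 mm thick) that reaches 46 mm from the axis. Bore 21 mm, right through. Origin: centre of its underside; +x along the lug, z up. Plain bore without any keyway; no shaft of this set suits it. May be absent.
- bench_vice: bystander: blue bench vice bolted to the bench's front edge; solid within x -130 to 84, y -85 to 71 mm of this origin (on the bench), up to 134 mm high; keep the gripper clear of it
- wood_block: loose wood block, 45 x 96 x 35 mm (its x, y, z), lying on the gauge's shut cover (54 mm above the bench) and weighing it down; origin at the centre of its underside. The bench is free to the right of the bench vice, between the bench's front edge and the tray (round x 0.445, y -0.135 m)
- tape_measure: loose bystander: yellow tape measure, 35 x 89 x 63 mm, origin under its centre; leave alone
- hex_bolt: loose bystander: steel hex bolt lying down, 21 x 60 x 18 mm, origin under its centre; leave alone

How it is judged:
On the way, in this order (a step that is already met when the one before it is completed fails the run):
1. the wood block has been taken off the gauge and stands on the bench (height (world z) of wood_block below 0.012 m and angle between wood_block's own z axis and vertical below 0.1 rad and contact force between wood_block and gauge below 0.05 N and linear speed of wood_block below 0.02 m/s), for 0.2 s.
2. the release pin presses the hidden latch in through the access hole (contact force between pin and latch above 0.3 N and value of joint latch above 0.002 m), for 0.02 s.
3. the cover has sprung up (value of joint cover above 1.5 rad), for 0.2 s.
At the end, for the whole second after the job is handed in: Block flat on the bench. Cover up (> 1.5 rad). Suitable hub on the shaft: within 4 mm of its axis, 3 mm of the plate. Other hubs upright on the tray's floor, within 90 mm (x) and 70 mm (y) of its centre. Pin flat on the bench, not touching the gauge. All at rest (all of step 1 and value of joint cover above 1.5 rad and ((horizontal distance between shaft_a and gauge_seat below 0.03 m and horizontal distance between hub_a and gauge_seat below 0.004 m and z of hub_a in the frame of gauge_seat below 0.003 m and angle between hub_a's own z axis and vertical below 0.06 rad) or (not (horizontal distance between shaft_a and gauge_seat below 0.03 m) and x of hub_a in the frame of tray between -0.09 and 0.09 m and y of hub_a in the frame of tray between -0.07 and 0.07 m and z of hub_a in the frame of tray below 0.012 m and angle between hub_a's own z axis and vertical below 0.15 rad)) and linear speed of each of hub_a, hub_b, hub_c, hub_d, hub_e, pin below 0.02 m/s and ((horizontal distance between shaft_b and gauge_seat below 0.03 m and horizontal distance between hub_b and gauge_seat below 0.004 m and z of hub_b in the frame of gauge_seat below 0.003 m and angle between hub_b's own z axis and vertical below 0.06 rad) or (not (horizontal distance between shaft_b and gauge_seat below 0.03 m) and x of hub_b in the frame of tray between -0.09 and 0.09 m and y of hub_b in the frame of tray between -0.07 and 0.07 m and z of hub_b in the frame of tray below 0.012 m and angle between hub_b's own z axis and vertical below 0.15 rad)) and ((horizontal distance between shaft_c and gauge_seat below 0.03 m and horizontal distance between hub_c and gauge_seat below 0.004 m and z of hub_c in the frame of gauge_seat below 0.003 m and angle between hub_c's own z axis and vertical below 0.06 rad) or (not (horizontal distance between shaft_c and gauge_seat below 0.03 m) and x of hub_c in the frame of tray between -0.09 and 0.09 m and y of hub_c in the frame of tray between -0.07 and 0.07 m and z of hub_c in the frame of tray below 0.012 m and angle between hub_c's own z axis and vertical below 0.15 rad)) and x of hub_d in the frame of tray between -0.09 and 0.09 m and y of hub_d in the frame of tray between -0.07 and 0.07 m and z of each of hub_d, hub_e in the frame of tray below 0.012 m and angle between each of hub_d, hub_e's own z axis and vertical below 0.15 rad and x of hub_e in the frame of tray between -0.09 and 0.09 m and y of hub_e in the frame of tray between -0.07 and 0.07 m and contact force between pin and gauge below 0.05 N and height (world z) of pin below 0.012 m and angle between pin's own z axis and vertical below 0.2 rad).
It fails at once if another thing on the bench is shoved more than 8 cm aside (distance of any of tape_measure, hex_bolt from where it was at the start of the episode above 0.08 m).
Of hub_d, hub_e only 1 to 2 are there at a start; the rules pass over those that are not, and their reading is None.
At some moment in a run one of hub_a, hub_b, hub_c, hub_d, hub_e may be knocked a few centimetres aside while the robot is not near it.
It also fails if it takes over 210 s, if anything falls off the work surface, if the arm or the gripper's body presses on something with over 40 N, if the wrist force passes 120 N, or if a joint passes its speed limit or range.

## Working session

There is one attempt and no reset: what is moved stays moved. The work goes in short steps, Python scripts to look and compute and a tool call to move; the robot and the scene stay as the last step left them, time stands still between calls to the robot, and variables do not carry over. Pictures are saved under pics/ and viewed, at most 14 in all, crops included, and the job is handed in when it is done.

Besides the shell and the picture viewer there is one more tool, called after "Request:" as name(argument=value, ...) on one line, values as JSON. step_arm: Moves the arm, as the interface text tells. Shifts and turns lie within -1 to 1; 1 stands for 25 mm of shift or 0.12 rad of turn. Its arguments: {"type":"object","properties":{"delta_pos":{"type":"array"},"turn":{"type":"array"},"grip":{"type":"number"},"newtons":{"type":"number"}},"required":["delta_pos","turn"]}

```bash
ls; mkdir -p pics
cat > h.py <<'E'
from bench import *
import numpy as np, cv2
def snap(n,f):
    c=camera(n); np.savez('pics/'+f+'.npz',**{k:np.array(v) for k,v in c.items()})
    cv2.imwrite('pics/'+f+'.png',c['image'][:,:,::-1]); return c
def load(f): return dict(np.load('pics/'+f+'.npz'))
def ray(c,uv):
    p=cv2.undistortPoints(np.array(uv,float).reshape(-1,1,2),np.array(c['mtx'],float),np.array(c['dist'],float))[:,0]
    T=np.linalg.inv(c['view']); d=np.c_[p[:,0],-p[:,1],-np.ones(len(p))]@T[:3,:3].T
    return T[:3,3],d
def onz(c,uv,z):
    o,d=ray(c,uv); z=np.broadcast_to(z,len(d)); return o+d*((z-o[2])/d[:,2])[:,None]
def depth(c,uv):
    o,d=ray(c,uv); z=np.array([c['z_map'][int(round(v)),int(round(u))] for u,v in uv]); return o+d*z[:,None]
def cloud(c):
    h,w=c['z_map'].shape; uv=np.stack(np.meshgrid(np.arange(w),np.arange(h)),-1).reshape(-1,2)
    o,d=ray(c,uv); return (o+d*c['z_map'].reshape(-1,1)).reshape(h,w,3)
E
python3 - <<'E'
from h import *
np.set_printoptions(precision=4,suppress=True)
c=snap('top','top0'); s=snap('scene','scene0')
print(c['view'],c['mtx'],c['dist']); print(read_state())
E
```

```text
pics
[[-0.0015 -0.9999 -0.0127  0.1697]
 [ 0.9965 -0.0026  0.083  -0.5723]
 [-0.083  -0.0125  0.9965 -1.0394]
 [ 0.      0.      0.      1.    ]] [[431.7949   0.     274.0322]
 [  0.     431.7949 210.8371]
 [  0.       0.       1.    ]] [-0.1169  0.      0.      0.      0.    ]
{'time': 0.1, 'joint_positions': array([-1.2816,  0.3328, -0.0647,  1.4609,  0.0216,  1.3499, -0.0885]), 'joint_vel': array([-0.    , -0.0007, -0.    , -0.0031, -0.0007, -0.0015, -0.001 ]), 'joint_torque': array([  0.0009, -62.4545,   0.0242, -39.0717,  -0.0614,   0.0365,
         0.0001]), 'ee_pos': array([0.1916, 0.5945, 0.2218]), 'eef_rot': array([ 0.1552,  0.9879, -0.0007, -0.0001]), 'ft_force': array([ 0.0018, -0.0251, -0.1123]), 'torque': array([-0.0248, -0.0408,  0.0454]), 'grip_force': 0.0, 'width': 0.08683890371016674}
```

View pics/top0.png

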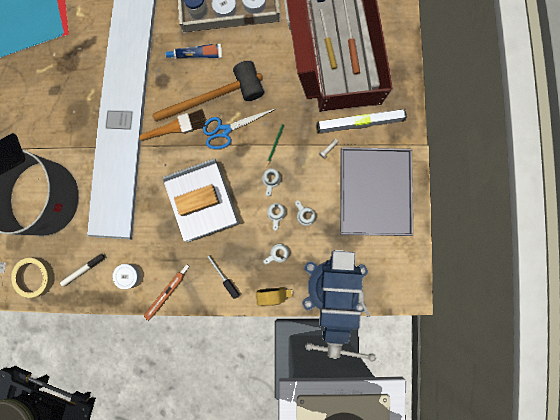

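View pics/scene0.png

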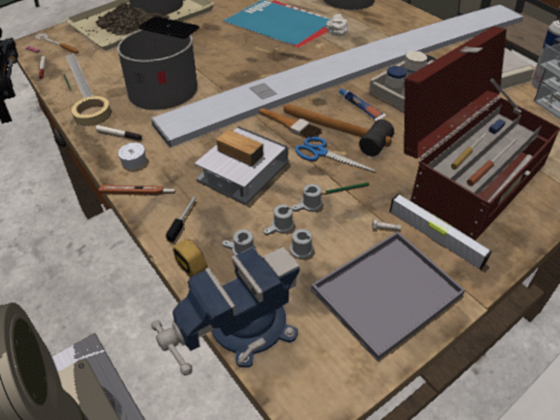

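The top view shows the gauge with the block at (200,200), the pin at (225,278) with its handle toward the robot at (231,290), and hubs at (271,177), (276,211), (305,213) and (279,253). The tray is at (376,192), the vice at (340,290), the tape at (272,297) and the bolt at (329,149).

Run:
```python
from h import *
np.set_printoptions(precision=4,suppress=True)
c=load('top0')
a=cv2.resize(c['image'][150:305,155:325],None,fx=4.7,fy=3.87*1,interpolation=cv2.INTER_CUBIC) if 0 else cv2.resize(c['image'][155:305,155:325],None,fx=4,fy=4,interpolation=cv2.INTER_CUBIC)
cv2.imwrite('pics/crop1.png',a[:,:,::-1])
P=cloud(c)
for n,(u,v) in dict(h1=(271,177),h2=(276,211),h3=(305,213),h4=(279,253)).items():
    Q=P[v-16:v+16,u-16:u+16].reshape(-1,3); 
    print(n,depth(c,[(u,v)])[0],'zmax',Q[:,2].max())
    T=Q[(Q[:,2]>.034)&(Q[:,2]<.05)]; B=Q[(Q[:,2]>.004)&(Q[:,2]<.012)]
    print(len(T),T.mean(0),(T.max(0)+T.min(0))/2)
def rect(m):
    Q=P[m]; r=cv2.minAreaRect(Q[:,:2].astype(np.float32)); return r,np.median(Q[:,2])
reg=np.zeros(P.shape[:2],bool); reg[150:250,150:250]=1
print('cover',rect(reg&(P[...,2]>.047)&(P[...,2]<.06)))
print('block',rect(reg&(P[...,2]>.08)&(P[...,2]<.1)))
reg[:]=0; reg[140:245,330:425]=1
print('tray',rect(reg&(P[...,2]>.013)&(P[...,2]<.03)))
reg[:]=0; reg[250:302,200:245]=1
m=reg&(P[...,2]>.012)&(P[...,2]<.04); print('pin',rect(m),m.sum())
print('pintip',onz(c,[(209.5,257),(231,289)],.011))
```

```text
h1 [0.6608 0.1764 0.0012] zmax 1.0854424106050102
130 [0.6587 0.1754 0.0415] [0.6586 0.1757 0.0411]
h2 [0.574  0.1639 0.0029] zmax 1.0854424106050102
127 [0.5715 0.1635 0.0415] [0.572  0.1636 0.0406]
h3 [0.5688 0.0909 0.0025] zmax 1.0854424106050102
117 [0.5614 0.0907 0.0419] [0.5622 0.0896 0.0409]
h4 [0.4687 0.1566 0.0016] zmax 1.0854424106050102
131 [0.4709 0.1551 0.0419] [0.4704 0.1553 0.0427]
cover (((0.5984082221984863, 0.35026562213897705), (0.16801753640174866, 0.13863465189933777), 19.799942016601562), np.float64(0.054206521583847866))
block (((0.5956054329872131, 0.35202327370643616), (0.04591570049524307, 0.09772062301635742), 19.4334716796875), np.float64(0.0893334813803549))
tray (((0.6305100917816162, -0.07467915862798691), (0.20906676352024078, 0.23489275574684143), 88.30664825439453), np.float64(0.019641147648503554))
pin (((0.4120773375034332, 0.2970559597015381), (0.1248563751578331, 0.018722694367170334), 34.68075180053711), np.float64(0.020218817724173777)) 211
pintip [[0.4589 0.3296 0.011 ]
 [0.3799 0.2755 0.011 ]]
```

View pics/crop1.png

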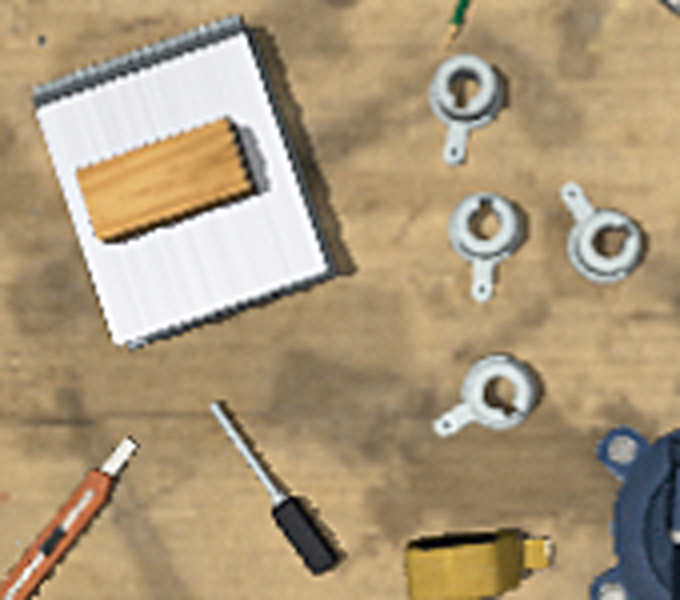

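The crop shows keyways, relative to each lug: h1 (466,90) on the lug side, so hub_a. h2 (487,222) is opposite, so hub_d. h3 (608,243) is clockwise, so hub_c. h4 (500,390) is anticlockwise, so hub_b. The gauge yaw is about 19.6°. Next I take the block off.

Request:
step_arm(delta_pos=[[1, -0.6, 0], [1, -0.6, 0], [1, -0.6, 0], [1, -0.6, 0], [1, -0.6, 0], [1, -0.6, 0], [1, -0.6, 0], [1, -0.6, 0], [1, -0.6, 0], [1, -0.6, 0], [1, -0.6, 0], [1, -0.6, 0]], turn=[-0.48, -0.48, -0.48, -0.48, -0.48, -0.48, -0.48, -0.48, -0.48, -0.48, -0.48, -0.48], grip=0, newtons=25)

```text
time: 1.3
ee_pos: [0.4937, 0.4135, 0.2225]
eef_rot: [0.483, 0.876, 0.0, 0.0]
ft_force: [-0.5, -0.7, -0.4]
width: 0.0868
grip_force: 0.0
```

Request:
step_arm(delta_pos=[[1, -0.6, 0], [1, -0.6, 0], [1, -0.6, 0], [1, -0.6, 0], [0, 0, 0], [0, 0, 0], [0, 0, 0]], turn=[-0.48, -0.48, -0.48, -0.48, 0, 0, 0])

```text
time: 2.0
ee_pos: [0.5913, 0.3555, 0.2224]
eef_rot: [0.578, 0.816, 0.0, -0.0]
ft_force: [-1.3, 0.3, 0.7]
width: 0.087
grip_force: 0.0
```

```bash
cat >> h.py <<'E'
def st():
    s=read_state(); q=s['eef_rot']; psi=np.degrees(2*np.arctan2(q[1],q[0]))-90
    print('t%.1f'%s['time'],'tcp',np.round(s['ee_pos'],4),'psi %.2f'%((psi+90)%180-90),'w %.4f'%s['width'],'gf %.1f'%s['grip_force'],'F',np.round(s['ft_force'],1),'j',np.round(s['joint_positions'],2),'q',np.round(q,4)); return s
E
python3 -c "
from h import *
st(); c=snap('wrist','w0'); print(np.round(c['view'],3)); P=cloud(c); m=(P[...,2]>.08)&(P[...,2]<.1); print(m.sum(), cv2.minAreaRect(P[m][:,:2].astype(np.float32)))
m=(P[...,2]>.047)&(P[...,2]<.06); print(m.sum(), cv2.minAreaRect(P[m][:,:2].astype(np.float32)))"
```

```text
t2.0 tcp [0.5913 0.3555 0.2224] psi 19.39 w 0.0870 gf 0.0 F [-1.3  0.3  0.7] j [-0.8   0.48  0.28  1.28 -0.13  1.4  -0.19] q [ 5.780e-01  8.161e-01  0.000e+00 -3.000e-04]
[[ 0.943  0.332 -0.001 -0.675]
 [-0.32   0.908 -0.27  -0.101]
 [-0.088  0.255  0.963 -0.428]
 [ 0.     0.     0.     1.   ]]
5342 ((0.5943567752838135, 0.35337764024734497), (0.044997502118349075, 0.09649652987718582), 19.187969207763672)
16564 ((0.5009962320327759, 0.3174547553062439), (0.3712114989757538, 0.13668066263198853), 19.431711196899414)
```

View pics/w0.png

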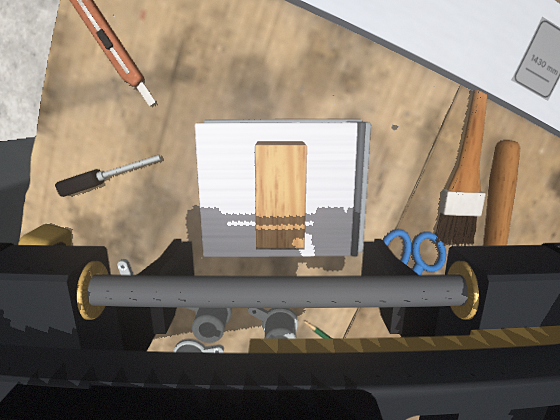

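The wrist view shows the block at (280,195), centred between the fingers. It measures (0.594, 0.353), so I descend.

Request:
step_arm(delta_pos=[[0.12, -0.1, -1], [0, 0, -1], [0, 0, -1], [0, 0, -1], [0, 0, -1], [0, 0, -0.8], [0, 0, -0.5], [0, 0, 0], [0, 0, 0]], turn=[0, 0, 0, 0, 0, 0, 0, 0, 0])

```text
time: 2.95
ee_pos: [0.5949, 0.353, 0.066]
eef_rot: [0.578, 0.816, 0.001, 0.0]
ft_force: [-0.4, -0.6, 0.8]
width: 0.0866
grip_force: 0.0
```

Request:
step_arm(delta_pos=[[0, 0, 0], [0, 0, 0], [0, 0, 0], [0, 0, 0], [0, 0, 0], [0, 0, 0], [0, 0, 0], [0, 0, 0]], turn=[0, 0, 0, 0, 0, 0, 0, 0], grip=1, newtons=25)

```text
time: 3.75
ee_pos: [0.5947, 0.3524, 0.0651]
eef_rot: [0.578, 0.816, 0.0, 0.0]
ft_force: [0.0, -0.8, -0.2]
width: 0.0449
grip_force: 25.0
```

Request:
step_arm(delta_pos=[[0, 0, 1], [0, 0, 1], [0, 0, 1], [0, 0, 1], [0, 0, 1], [0, 0, 1], [-0.3, -0.975, 0], [-0.3, -0.975, 0], [-0.3, -0.975, 0], [-0.3, -0.975, 0], [-0.3, -0.975, 0], [-0.3, -0.975, 0]], turn=[0, 0, 0, 0, 0, 0, -0.14, -0.14, -0.14, -0.14, -0.14, -0.14])

```text
time: 4.95
ee_pos: [0.5492, 0.2051, 0.2149]
eef_rot: [0.619, 0.785, -0.0, -0.0]
ft_force: [0.4, -0.2, -0.6]
width: 0.0446
grip_force: 25.0
```

Request:
step_arm(delta_pos=[[-0.3, -0.975, 0], [-0.3, -0.975, 0], [-0.3, -0.975, 0], [-0.3, -0.975, 0], [-0.3, -0.975, 0], [-0.3, -0.975, 0], [-0.3, -0.975, 0], [-0.3, -0.975, 0], [-0.3, -0.975, 0], [-0.3, -0.975, 0], [-0.3, -0.975, 0], [-0.3, -0.975, 0]], turn=[-0.14, -0.14, -0.14, -0.14, -0.14, -0.14, -0.14, -0.14, -0.14, -0.14, -0.14, -0.14])

```text
time: 6.15
ee_pos: [0.459, -0.0884, 0.2151]
eef_rot: [0.695, 0.719, 0.0, 0.0]
ft_force: [0.4, -0.1, -0.8]
width: 0.0452
grip_force: 25.0
```

Request:
step_arm(delta_pos=[[-0.3, -0.975, 0], [-0.3, -0.975, 0], [0, 0, 0], [0, 0, 0], [0, 0, 0]], turn=[-0.14, -0.14, 0, 0, 0])

```text
time: 6.65
ee_pos: [0.4448, -0.1348, 0.215]
eef_rot: [0.706, 0.708, 0.0, -0.0]
ft_force: [-0.3, 0.7, -0.4]
width: 0.0447
grip_force: 25.0
```

```bash
python3 -c "
from h import *
st(); c=load('top0'); s=load('scene0'); P=cloud(c)
m=(P[...,2]>.06)&(P[...,2]<.2)&(P[...,1]<.15)&(P[...,1]>-.2)&(P[...,0]>.3)&(P[...,0]<.55); Q=P[m]; print('vice',np.percentile(Q,[1,99],axis=0))
print('tray',onz(c,[(341.5,149.5),(410.5,149.5),(412,234.5),(342,233.5)],.02), onz(c,[(432,200),(432,270)],0))"
```

```text
t6.7 tcp [ 0.4448 -0.1348  0.215 ] psi 0.12 w 0.0447 gf 25.0 F [-0.3  0.7 -0.4] j [-0.42 -0.06  0.61  1.9   0.03  1.28  0.18] q [ 7.064e-01  7.079e-01  1.000e-04 -0.000e+00]
vice [[ 0.30296193 -0.02346546  0.08169162]
 [ 0.47226363  0.06500369  0.13765367]]
tray [[ 0.72732524 -0.0012749   0.02      ]
 [ 0.7280034  -0.17727947  0.02      ]
 [ 0.51309835 -0.17433465  0.02      ]
 [ 0.51644451  0.00089695  0.02      ]] [[ 0.6014535  -0.23525112  0.        ]
 [ 0.42351683 -0.23043332  0.        ]]
```

Request:
step_arm(delta_pos=[[0, 0, -1], [0, 0, -1], [0, 0, -1], [0, 0, -1], [0, 0, -1], [0, 0, -1], [0, 0, -0.9], [0, 0, -0.6], [0, 0, -0.4], [0, 0, -0.2], [0, 0, 0], [0, 0, 0]], turn=[0, 0, 0, 0, 0, 0, 0, 0, 0, 0, 0, 0])

```text
time: 7.85
ee_pos: [0.4452, -0.1351, 0.0131]
eef_rot: [0.707, 0.708, 0.0, 0.0]
ft_force: [-0.1, -1.3, -1.1]
width: 0.0445
grip_force: 25.0
```

Request:
step_arm(delta_pos=[[0, 0, 0], [0, 0, 0], [0, 0, 0], [0, 0, 0], [0, 0, 0], [0, 0, 0]], turn=[0, 0, 0, 0, 0, 0], grip=0.2)

```text
time: 8.45
ee_pos: [0.4447, -0.1351, 0.0126]
eef_rot: [0.707, 0.708, 0.0, 0.0]
ft_force: [0.0, 0.0, 0.5]
width: 0.0693
grip_force: 0.0
```

```bash
python3 -c "
from h import *
st(); c=load('top0'); P=cloud(c)
# pin: handle centre & direction via depth
uv=np.argwhere((P[...,2]>.012)&(P[...,2]<.035)&(abs(P[...,0]-.39)<.05)&(abs(P[...,1]-.285)<.05)); Q=P[uv[:,0],uv[:,1]]; print(len(Q),np.median(Q[:,2]),Q.mean(0)); print(cv2.minAreaRect(Q[:,:2].astype(np.float32)))
C=lambda x,y:(155+x/4-.375,155+y/4-.375)
print('handle ends top',onz(c,[C(283,502),C(325,567)],.022),'rod tip,base',onz(c,[C(216,405),C(281,493)],.012))
print('lugs',*[onz(c,[C(*a)],.007)[0][:2]-onz(c,[C(*b)],.042)[0][:2] for a,b in [((455,155),(466,89)),((481,290),(487,221)),((573,193),(608,241)),((442,427),(501,389))]])
"
```

```text
t8.4 tcp [ 0.4447 -0.1351  0.0126] psi 0.08 w 0.0693 gf 0.0 F [0.  0.  0.5] j [-0.36  0.26  0.61  2.11 -0.2   0.83  0.37] q [7.066e-01 7.076e-01 1.000e-04 0.000e+00]
194 0.020621030595415313 [0.38892097 0.28034362 0.01966711]
((0.3997889459133148, 0.2885531783103943), (0.09496980160474777, 0.018722694367170334), 34.68075180053711)
handle ends top [[0.40257165 0.28822126 0.022     ]
 [0.36300282 0.26229383 0.022     ]] rod tip,base [[0.46165968 0.33161325 0.012     ]
 [0.40735158 0.29073647 0.012     ]]
lugs [-0.03624022  0.00763051] [-0.0402588   0.00408221] [0.03283218 0.01951917] [-0.02394078  0.0367066 ]
```

Block is down. Its retreat goes next, then to above the pin handle at about (0.381, 0.276), with the pin's yaw about 34.7°.

Request:
step_arm(delta_pos=[[0, 0, 1], [0, 0, 1], [0, 0, 1], [0, 0, 1], [0, 0, 1], [0, 0, 1], [0, 0, 1], [0, 0.865, 0], [0, 0.865, 0], [0, 0.865, 0], [0, 0.865, 0], [0, 0.865, 0]], turn=[0, 0, 0, 0, 0, 0, 0, 0.954, 0.954, 0.954, 0.954, 0.954])

```text
time: 9.65
ee_pos: [0.4446, -0.0262, 0.1876]
eef_rot: [0.476, 0.879, 0.0, 0.0]
ft_force: [0.0, -0.2, -0.1]
width: 0.0696
grip_force: 0.0
```

Request:
step_arm(delta_pos=[[0, 0.865, 0], [0, 0.865, 0], [0, 0.865, 0], [0, 0.865, 0], [0, 0.865, 0], [0, 0.865, 0], [-0.317, 0.865, 0], [-0.317, 0.865, 0], [-0.317, 0.865, 0], [-0.317, 0.865, 0], [-0.317, 0.865, 0], [-0.317, 0.865, 0]], turn=[0.954, 0.954, 0.954, 0.954, 0.954, 0.954, 0.954, 0.954, 0.954, 0.954, 0.954, 0.954])

```text
time: 10.85
ee_pos: [0.3967, 0.2333, 0.1876]
eef_rot: [-0.19, 0.982, 0.0, -0.0]
ft_force: [-0.8, -0.4, -0.1]
width: 0.0698
grip_force: 0.0
```

Request:
step_arm(delta_pos=[[-0.317, 0.865, 0], [-0.317, 0.865, 0], [0, 0, 0], [0, 0, 0], [0, 0, 0]], turn=[0.954, 0.954, 0, 0, 0], grip=0.5)

```text
time: 11.35
ee_pos: [0.3818, 0.2748, 0.1875]
eef_rot: [-0.297, 0.955, -0.0, -0.0]
ft_force: [-0.3, -0.1, -0.5]
width: 0.0452
grip_force: 0.0
```

Run:
```python
from h import *
st()
c=snap('wrist','w1'); P=cloud(c)
m=(P[...,2]>.009)&(P[...,2]<.03)&(np.hypot(P[...,0]-.381,P[...,1]-.276)<.045); Q=P[m]; print('handle',len(Q),cv2.minAreaRect(Q[:,:2].astype(np.float32)),np.median(Q[:,2]))
m=(P[...,2]>.005)&(P[...,2]<.03)&(np.hypot(P[...,0]-.412,P[...,1]-.297)<.08); Q=P[m]; print('pin',len(Q),cv2.minAreaRect(Q[:,:2].astype(np.float32)))
for f in ['w0','top0','w1']:
    c=load(f);P=cloud(c)
    m=(P[...,2]>.05)&(P[...,2]<.058)&(np.hypot(P[...,0]-.6,P[...,1]-.35)<.125); Q=P[m]; print(f,len(Q),cv2.minAreaRect(Q[:,:2].astype(np.float32)))
```

```text
t11.3 tcp [0.3818 0.2748 0.1875] psi -55.45 w 0.0452 gf 0.0 F [-0.3 -0.1 -0.5] j [-0.93  0.01  0.21  1.91 -0.    1.22  1.45] q [-2.969e-01  9.549e-01 -1.000e-04 -1.000e-04]
handle 1013 ((0.38836368918418884, 0.28277426958084106), (0.06960597634315491, 0.017584431916475296), 35.10820388793945) 0.021059559580713594
pin 1297 ((0.4110535979270935, 0.29835379123687744), (0.12498483061790466, 0.017886562272906303), 34.659217834472656)
w0 16344 ((0.5951635241508484, 0.35062170028686523), (0.16213127970695496, 0.1366940438747406), 19.472471237182617)
top0 2704 ((0.5959107875823975, 0.34911251068115234), (0.16217629611492157, 0.1385595053434372), 20.014175415039062)
w1 404 ((0.520206093788147, 0.3249037563800812), (0.013553475961089134, 0.06597882509231567), 33.69335174560547)
```

View pics/w1.png

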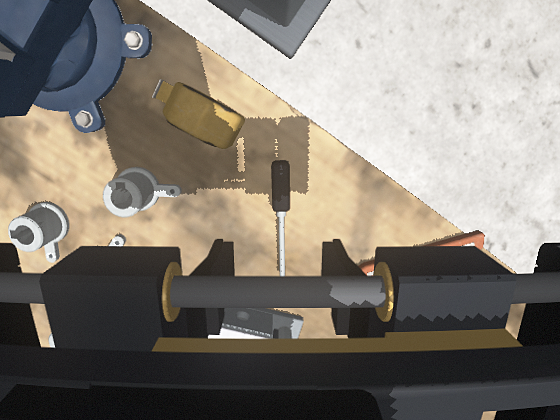

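The wrist view shows the pin handle at (281,185) with the rod toward the gripper at (282,240), aligned with it. The tape at (200,113) lies to the side and stays lower than the body. I descend and grip.

Request:
step_arm(delta_pos=[[-0.06, 0.08, -1], [0, 0, -1], [0, 0, -1], [0, 0, -1], [0, 0, -1], [0, 0, -1], [0, 0, -0.7], [0, 0, -0.4], [0, 0, -0.24], [0, 0, 0], [0, 0, 0]], turn=[0.05, 0, 0, 0, 0, 0, 0, 0, 0, 0, 0])

```text
time: 12.5
ee_pos: [0.3803, 0.278, 0.0048]
eef_rot: [-0.301, 0.954, 0.0, 0.0]
ft_force: [-0.1, -0.9, 0.6]
width: 0.0437
grip_force: 0.0
```

Request:
step_arm(delta_pos=[[0, 0, 0], [0, 0, 0], [0, 0, 0], [0, 0, 0], [0, 0, 0], [0, 0, 0]], turn=[0, 0, 0, 0, 0, 0], grip=1, newtons=40)

```text
time: 13.1
ee_pos: [0.3799, 0.2778, 0.0042]
eef_rot: [-0.301, 0.954, 0.0, 0.0]
ft_force: [0.1, 0.1, 2.5]
width: 0.0176
grip_force: 40.0
```

Request:
step_arm(delta_pos=[[0, 0, 0.6], [0, 0, 1], [0, 0, 1], [0, 0, 1], [0, 0, 0], [0, 0, 0]], turn=[0, 0, 0, 0, 0, 0])

```text
time: 13.7
ee_pos: [0.3798, 0.2779, 0.094]
eef_rot: [-0.301, 0.954, 0.0, 0.0]
ft_force: [-0.7, 0.5, -1.3]
width: 0.0176
grip_force: 40.0
```

Run:
```python
from h import *
st()
for n in ['top','scene','wrist']:
    c=snap(n,n+'2')
c=load('top2'); a=cv2.resize(c['image'][210:310,175:275],None,fx=6,fy=6,interpolation=cv2.INTER_CUBIC)
b=load('wrist2')['image'][140:320,200:380]; b=cv2.resize(b,(600,600),interpolation=cv2.INTER_CUBIC)
cv2.imwrite('pics/c2.png',cv2.resize(np.hstack([a,b]),(800,400))[:,:,::-1])
```

```text
t13.7 tcp [0.3798 0.2779 0.094 ] psi -54.94 w 0.0176 gf 40.0 F [-0.7  0.5 -1.3] j [-0.93  0.11  0.21  2.02 -0.03  1.01  1.48] q [-3.012e-01  9.536e-01  2.000e-04  3.000e-04]
```

View pics/c2.png

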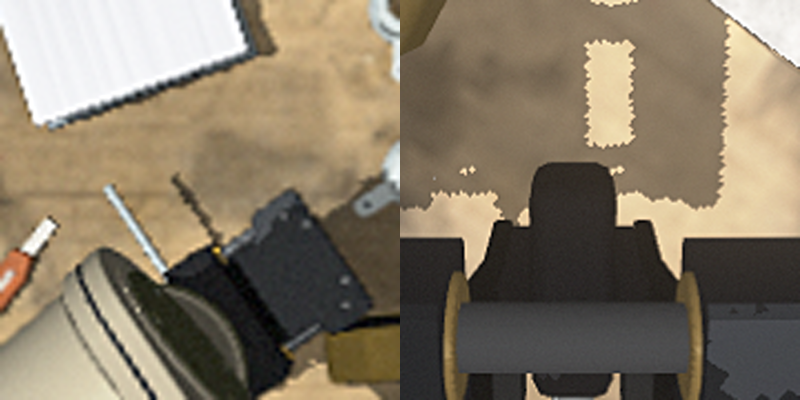

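The pin is held level along the tool. In the top crop (left half) the rod runs from (163,270) to its tip at (108,188).

Run:
```python
from h import *
c=load('top2'); C=lambda x,y:(175+x/4-.375,210+y/4-.375)
uv=[C(108,188),C(163,270)]
R=onz(c,uv,.101); d=R[0]-R[1]; print('rod',R,np.degrees(np.arctan2(d[1],d[0])))
P=cloud(c); m=(P[...,2]>.08)&(P[...,2]<.12)&(P[...,1]>.29)&(P[...,0]>.40)&(P[...,0]<.5)
Q=P[m]; print(len(Q)); print(Q[np.argsort(Q[:,0])][::max(1,len(Q)//8)])
e=np.array([np.cos(np.radians(19.6)),np.sin(np.radians(19.6))]); print('TCP+100', np.array([.3798,.2779])+.1*np.array([np.cos(np.radians(34.9)),np.sin(np.radians(34.9))]))
for f in ['scene0','scene2']:
    s=load(f);P=cloud(s)
    m=(P[...,2]>.05)&(P[...,2]<.058)&(np.hypot(P[...,0]-.6,P[...,1]-.35)<.125); Q=P[m]; print(f,len(Q),cv2.minAreaRect(Q[:,:2].astype(np.float32)))
    # front housing face
    m=(P[...,2]>.012)&(P[...,2]<.045)&(np.hypot(P[...,0]-.52,P[...,1]-.32)<.05); Q=P[m]; L=Q[:,:2]@np.c_[e,[-e[1],e[0]]]; print(len(Q),np.percentile(L,[2,10,50,90,98],axis=0) if len(Q) else '')
```

```text
rod [[0.46177874 0.33308065 0.101     ]
 [0.41533763 0.30121475 0.101     ]] 34.456245737447475
68
[[0.41333481 0.30209772 0.10076931]
 [0.42023542 0.30642748 0.102614  ]
 [0.42694586 0.30667751 0.10122587]
 [0.43158366 0.3086707  0.10329533]
 [0.43609919 0.31777845 0.10374153]
 [0.44287817 0.3224005  0.10376333]
 [0.44962289 0.32722982 0.10264628]
 [0.45423261 0.32687309 0.1048786 ]
 [0.46092254 0.32999504 0.10050418]]
TCP+100 [0.46181519 0.33511459]
scene0 1926 ((0.5949253439903259, 0.3490230441093445), (0.16564784944057465, 0.13826221227645874), 19.95929527282715)
338 [[0.59503541 0.07875961]
 [0.59594954 0.09665432]
 [0.59790528 0.11786112]
 [0.60833176 0.15462016]
 [0.61907303 0.16229007]]
scene2 2640 ((0.595149040222168, 0.348859578371048), (0.16416773200035095, 0.137582466006279), 19.679271697998047)
315 [[0.5950013  0.07845469]
 [0.59590437 0.09632523]
 [0.5978643  0.11608544]
 [0.60830123 0.14911399]
 [0.61978361 0.15872887]]
```

Request:
step_arm(delta_pos=[[0.29, 0.02, 0], [0.29, 0.02, 0], [0, 0, -0.8], [0, 0, -0.8], [0, 0, -0.8], [0, 0, -0.59], [0, 0, 0], [0, 0, 0], [0, 0, 0]], turn=[-0.75, -0.75, -0.75, 0, 0, 0, 0, 0, 0])

```text
time: 14.75
ee_pos: [0.3947, 0.279, 0.0199]
eef_rot: [-0.17, 0.985, 0.0, 0.0]
ft_force: [0.4, 0.7, 0.5]
width: 0.0181
grip_force: 40.0
```

Run:
```python
from h import *
s=st()
for n in ['top','scene','wrist']: c=snap(n,n+'3')
a=cv2.resize(load('top3')['image'][220:290,175:255],None,fx=5,fy=5,interpolation=cv2.INTER_CUBIC)
b=cv2.resize(load('scene3')['image'][140:228,150:250],(400,352),interpolation=cv2.INTER_CUBIC)
b=cv2.resize(b,(400,350))
cv2.imwrite('pics/c3.png',np.hstack([a,b])[:,:,::-1])
```

```text
t14.8 tcp [0.3947 0.279  0.0199] psi -70.42 w 0.0181 gf 40.0 F [0.4 0.7 0.5] j [-0.92  0.25  0.23  2.05 -0.07  0.85  1.27] q [-1.700e-01  9.854e-01  2.000e-04  3.000e-04]
```

View pics/c3.png

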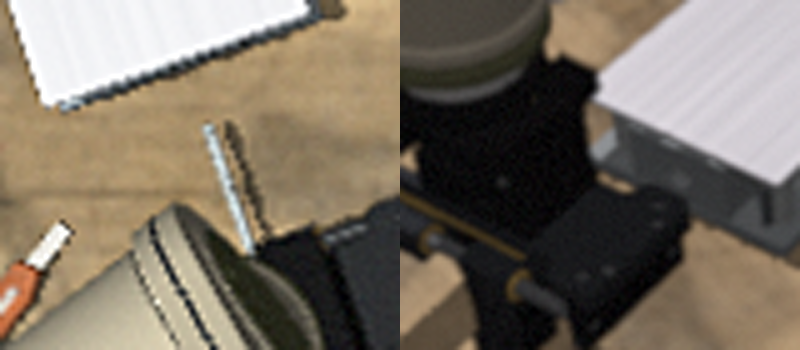

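In the top crop the rod runs from (250,250) to its tip at (208,126). The cover's front corners are at about (47,103) and (318,10).

Run:
```python
from h import *
c=load('top3'); C=lambda x,y:(175+x/5-.4,220+y/5-.4)
a=np.radians(19.65); M=np.c_[[np.cos(a),np.sin(a)],[-np.sin(a),np.cos(a)]]
R=onz(c,[C(208,125),C(250,248)],.026)[:,:2]; d=R[0]-R[1]; print('rod along/lat',R@M,np.degrees(np.arctan2(d[1],d[0])))
K=onz(c,[C(47,101),C(316,9)],.054)[:,:2]; print('cover corners',K@M,(K@M).mean(0))
t=read_state()['ee_pos'][:2]; print('tcp',t@M)
for f in ['top0','top2','top3']:
    P=cloud(load(f)); m=(P[...,2]>.05)&(P[...,2]<.058)&(np.hypot(P[...,0]-.6,P[...,1]-.35)<.125); L=P[m][:,:2]@M; L=L[(L[:,0]>.61)&(L[:,0]<.74)]
    # edges per strip
    e=[(lambda q:(q.min()+q.max())/2)(L[(L[:,0]>x)&(L[:,0]<x+.02)][:,1]) for x in np.arange(.62,.72,.02)]; print(f,np.round(e,4))
```

```text
rod along/lat [[0.56561581 0.12803577]
 [0.50191241 0.12842921]] 19.296138989562394
cover corners [[0.60107526 0.19388101]
 [0.59903023 0.05694691]] [0.60005274 0.12541396]
tcp [0.46558003 0.13012679]
top0 [0.1279 0.1278 0.1282 0.1278 0.128 ]
top2 [0.1281 0.1278 0.128  0.128  0.128 ]
top3 [0.1279 0.1277 0.1281 0.1276 0.1279]
```

The rod (lateral 0.1280) is aligned with the cover's centreline (0.1280). I insert it.

Request:
step_arm(delta_pos=[[0.19, 0.068, 0], [0.19, 0.068, 0], [0.19, 0.068, 0], [0.19, 0.068, 0], [0.19, 0.068, 0], [0.19, 0.068, 0], [0.19, 0.068, 0], [0.19, 0.068, 0], [0, 0, 0], [0, 0, 0]], turn=[0, 0, 0, 0, 0, 0, 0, 0, 0, 0])

```text
time: 15.9
ee_pos: [0.4323, 0.2923, 0.0192]
eef_rot: [-0.17, 0.985, -0.0, -0.0]
ft_force: [-0.1, -0.4, -1.5]
width: 0.0175
grip_force: 40.0
```

Request:
step_arm(delta_pos=[[0.11, 0.04, 0], [0.11, 0.04, 0], [0.11, 0.04, 0], [0, 0, 0], [0, 0, 0]], turn=[0, 0, 0, 0, 0])

```text
time: 16.4
ee_pos: [0.4403, 0.2953, 0.0192]
eef_rot: [-0.17, 0.985, -0.0, -0.0]
ft_force: [-2.6, -1.3, -0.1]
width: 0.0179
grip_force: 40.0
```

Request:
step_arm(delta_pos=[[0.1, 0.035, 0], [0.05, 0.018, 0], [0, 0, 0], [0, 0, 0], [0, 0, 0], [0, 0, 0], [0, 0, 0], [0, 0, 0], [0, 0, 0], [0, 0, 0], [0, 0, 0], [0, 0, 0]], turn=[0, 0, 0, 0, 0, 0, 0, 0, 0, 0, 0, 0])

```text
time: 17.6
ee_pos: [0.4443, 0.2967, 0.0193]
eef_rot: [-0.17, 0.985, 0.0, -0.0]
ft_force: [-2.5, -1.6, -0.6]
width: 0.0175
grip_force: 40.0
```

Run:
```python
from h import *
s=st()
c=snap('top','top4')
cv2.imwrite('pics/c4.png',cv2.resize(c['image'][140:290,155:325],None,fx=4,fy=4,interpolation=cv2.INTER_CUBIC)[:,:,::-1])
```

```text
t17.6 tcp [0.4443 0.2967 0.0193] psi -70.42 w 0.0175 gf 40.0 F [-2.5 -1.6 -0.6] j [-0.88  0.35  0.24  1.92 -0.1   0.88  1.32] q [-0.1701  0.9854  0.     -0.    ]
```

View pics/c4.png

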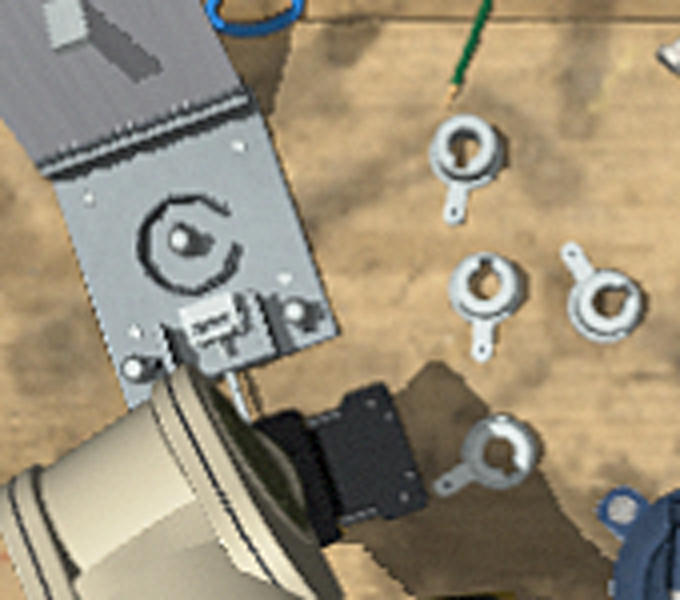

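The cover is up. The shaft is visible at (183,240), and the four hubs are where they were. I retract the pin and lay it down.

Request:
step_arm(delta_pos=[[-0.362, -0.13, 0], [-0.362, -0.13, 0], [-0.362, -0.13, 0], [-0.362, -0.13, 0], [-0.362, -0.13, 0], [-0.362, -0.13, 0], [0, 0, -0.2], [0, 0, -0.2], [0, 0, -0.19], [0, 0, 0], [0, 0, 0], [0, 0, 0]], turn=[0, 0, 0, 0, 0, 0, 0, 0, 0, 0, 0, 0])

```text
time: 18.85
ee_pos: [0.3901, 0.2771, 0.0042]
eef_rot: [-0.17, 0.985, -0.0, -0.0]
ft_force: [-0.1, 0.7, -0.6]
width: 0.0175
grip_force: 40.0
```

Request:
step_arm(delta_pos=[[0, 0, 0], [0, 0, 0], [0, 0, 0], [0, 0, 0], [0, 0, 0]], turn=[0, 0, 0, 0, 0], grip=0.6)

```text
time: 19.35
ee_pos: [0.39, 0.2772, 0.0046]
eef_rot: [-0.17, 0.985, 0.0, -0.0]
ft_force: [-0.4, -0.2, -0.2]
width: 0.0343
grip_force: 0.0
```

Request:
step_arm(delta_pos=[[0, 0, 0.6], [0, 0, 1], [0, 0, 1], [0, 0, 1], [0, 0, 1], [0, 0, 1], [0, 0, 1], [0, 0, 0.4], [0, 0, 0]], turn=[0, 0, 0, 0, 0, 0, 0, 0, 0])

```text
time: 20.25
ee_pos: [0.3906, 0.2777, 0.1806]
eef_rot: [-0.17, 0.985, 0.001, 0.001]
ft_force: [0.8, -1.0, -0.0]
width: 0.0348
grip_force: 0.0
```

Run:
```python
from h import *
s=st()
c=load('top4'); C=lambda x,y:(155+x/4-.375,140+y/4-.375)
P=cloud(c)
print('shaft top',onz(c,[C(179,239)],.046)); print('spares top',onz(c,[C(134,369),C(296,312)],.046))
m=(P[...,2]>.03)&(P[...,2]<.05)&(np.hypot(P[...,0]-.597,P[...,1]-.35)<.022);print(m.sum(),P[m].mean(0))
m=(P[...,2]>.013)&(P[...,2]<.025)&(np.hypot(P[...,0]-.597,P[...,1]-.35)<.04);print('fence',m.sum(),cv2.minEnclosingCircle(P[m][:,:2].astype(np.float32)))
a=cv2.resize(c['image'][180:225,175:235],(600,450),interpolation=cv2.INTER_CUBIC); cv2.imwrite('pics/c5.png',a[:,:,::-1])
```

```text
t20.2 tcp [0.3906 0.2777 0.1806] psi -70.42 w 0.0348 gf 0.0 F [ 0.8 -1.  -0. ] j [-0.95  0.03  0.24  1.9  -0.01  1.2   1.21] q [-1.700e-01  9.854e-01  8.000e-04  9.000e-04]
shaft top [[0.59932469 0.35006097 0.046     ]]
spares top [[0.52020708 0.37661739 0.046     ]
 [0.55465143 0.2781515  0.046     ]]
43 [0.60046348 0.34949028 0.04303175]
fence 184 ((0.5968557596206665, 0.350113183259964), 0.03957518935203552)
```

View pics/c5.png

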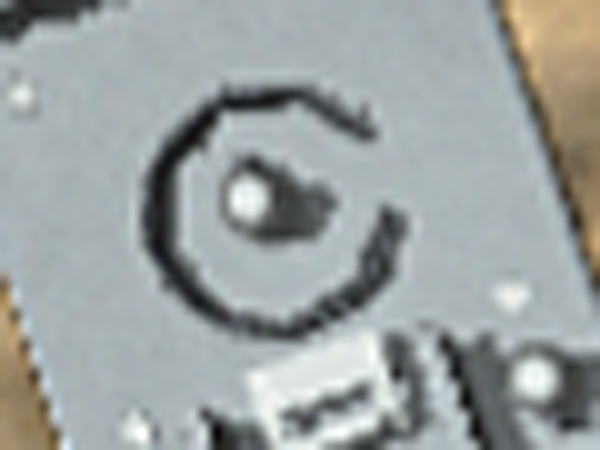

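The fence gap at (390,170) points to gauge -y, but the key can't be read at this scale, so I look from close with the wrist camera.

Request:
step_arm(delta_pos=[[0, 0, 0.8], [0, 0, 0.8], [0.67, 0.26, 0.16], [0.67, 0.26, 0.16], [0.67, 0.26, 0.16], [0.67, 0.26, 0.16], [0.67, 0.26, 0.16], [0.67, 0.26, 0.16], [0.67, 0.26, 0.1], [0.67, 0.26, 0], [0.67, 0.26, 0], [0.67, 0.26, 0]], turn=[-0.9, -0.9, -0.9, -0.9, -0.9, -0.9, -0.9, -0.9, -0.9, -0.9, -0.9, -0.9])

```text
time: 21.45
ee_pos: [0.5579, 0.3422, 0.2439]
eef_rot: [0.461, 0.887, -0.001, -0.0]
ft_force: [0.2, -0.9, 0.3]
width: 0.0345
grip_force: 0.0
```

Request:
step_arm(delta_pos=[[0.67, 0.26, 0], [0.67, 0.26, 0], [0, 0, 0], [0, 0, 0]], turn=[-0.9, -0.9, 0, 0], grip=0.2)

```text
time: 21.85
ee_pos: [0.5906, 0.3548, 0.2441]
eef_rot: [0.552, 0.834, -0.001, -0.0]
ft_force: [0.3, -0.5, 0.1]
width: 0.0595
grip_force: 0.0
```

Run:
```python
from h import *
s=st(); c=snap('wrist','w5'); P=cloud(c)
a=cv2.resize(c['image'][110:260,190:390],None,fx=4,fy=4,interpolation=cv2.INTER_CUBIC); cv2.imwrite('pics/c6.png',a[:,:,::-1])
m=(P[...,2]>.04)&(P[...,2]<.05)&(np.hypot(P[...,0]-.597,P[...,1]-.35)<.022);print(m.sum(),P[m].mean(0))
m=(P[...,2]>.017)&(P[...,2]<.0225)&(np.hypot(P[...,0]-.597,P[...,1]-.35)<.04);print('fence',m.sum(),cv2.minEnclosingCircle(P[m][:,:2].astype(np.float32)))
```

```text
t21.9 tcp [0.5906 0.3548 0.2441] psi 23.06 w 0.0595 gf 0.0 F [ 0.3 -0.5  0.1] j [-0.89  0.49  0.43  1.25 -0.2   1.44 -0.08] q [ 5.515e-01  8.342e-01 -1.300e-03 -2.000e-04]
173 [0.59816297 0.35239751 0.04393143]
fence 604 ((0.598702609539032, 0.3517296314239502), 0.032217107713222504)
```

View pics/c6.png

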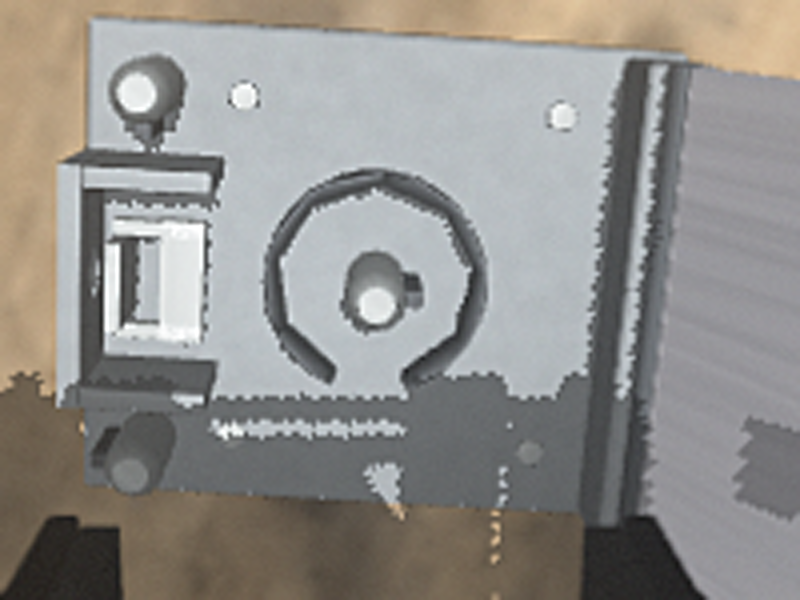

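The centre shaft's key at (412,290) points to gauge +x, toward the hinge, so the fitted shaft is shaft_b. The spares' keys point -y (a) and -x (c), which agrees. hub_b, the h4 near the tape, is the one that suits. The wrist puts the fence centre at (0.5987, 0.3517). I go to hub_b.

Request:
step_arm(delta_pos=[[-0.48, -0.8, 0], [-0.48, -0.8, 0], [-0.48, -0.8, -0.2], [-0.48, -0.8, -0.2], [-0.48, -0.8, -0.2], [-0.48, -0.8, -0.2], [-0.48, -0.8, -0.2], [-0.48, -0.8, -0.2], [-0.48, -0.8, -0.2], [-0.48, -0.8, -0.2], [0, 0, 0], [0, 0, 0]], turn=[-0.84, -0.84, -0.84, -0.84, -0.84, -0.84, -0.84, -0.84, -0.84, -0.84, 0, 0], grip=0.2)

```text
time: 23.1
ee_pos: [0.4705, 0.1554, 0.2062]
eef_rot: [0.886, 0.464, 0.0, -0.001]
ft_force: [0.6, -0.5, 0.8]
width: 0.0697
grip_force: 0.0
```

```bash
cat >> h.py <<'E'
def hub(c,xy,r=.03):
    P=cloud(c); D=np.hypot(P[...,0]-xy[0],P[...,1]-xy[1])
    t=P[(abs(P[...,2]-.042)<.004)&(D<r)][:,:2].astype(np.float32); ctr,rad=cv2.minEnclosingCircle(t)
    D=np.hypot(P[...,0]-ctr[0],P[...,1]-ctr[1]); m=(abs(P[...,2]-.007)<.004)&(D>.027)&(D<.05); q=P[m][:,:2]-ctr
    a=np.arctan2(q[:,1],q[:,0]); az=np.degrees(np.angle(np.exp(1j*a).mean()))
    print('hub',np.round(ctr,4),'r %.4f'%rad,len(t),'lug az %.1f'%az,m.sum(),'R %.2f'%abs(np.exp(1j*a).mean())); return ctr,az
E
python3 - <<'E'
from h import *
s=st(); c=snap('wrist','w7'); hub(c,(.4705,.155)); hub(load('top4'),(.4705,.155))
for p in [(.6587,.1755),(.572,.1636),(.562,.0900)]: hub(load('top4'),p)
cv2.imwrite('pics/c7.png',c['image'][:,:,::-1])
E
```

```text
t23.1 tcp [0.4705 0.1554 0.2062] psi -34.65 w 0.0697 gf 0.0 F [ 0.6 -0.5  0.8] j [-1.    0.04  0.62  1.85 -0.03  1.26 -0.99] q [ 8.856e-01  4.645e-01  4.000e-04 -6.000e-04]
hub [0.4688 0.1568] r 0.0192 787 lug az 121.3 201 R 0.99
hub [0.4704 0.1548] r 0.0190 127 lug az 120.7 89 R 0.32
hub [0.6582 0.1754] r 0.0191 119 lug az 126.2 97 R 0.14
hub [0.5725 0.1636] r 0.0190 113 lug az 151.8 89 R 0.32
hub [0.5616 0.0885] r 0.0192 115 lug az 28.1 77 R 0.39
```

View pics/c7.png

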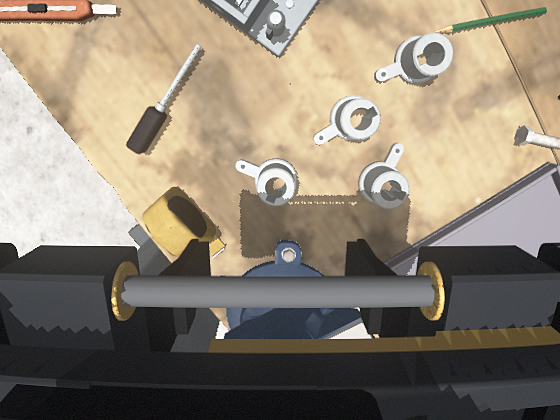

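The wrist view shows hub_b at (277,182), with its lug up-left at (243,165) and its keyway below at (278,188). It is clear of the tape at (180,225) and of the vice. I descend and grip.

Request:
step_arm(delta_pos=[[-0.04, 0.02, -1], [0, 0, -1], [0, 0, -1], [0, 0, -1], [0, 0, -1], [0, 0, -1], [0, 0, -0.8], [0, 0, -0.5], [0, 0, -0.15], [0, 0, 0], [0, 0, 0]], turn=[0, 0, 0, 0, 0, 0, 0, 0, 0, 0, 0])

```text
time: 24.25
ee_pos: [0.4707, 0.1561, 0.0206]
eef_rot: [0.886, 0.463, 0.001, -0.0]
ft_force: [0.0, 0.2, 0.4]
width: 0.0697
grip_force: 0.0
```

Request:
step_arm(delta_pos=[[0, 0, 0], [0, 0, 0], [0, 0, 0], [0, 0, 0], [0, 0, 0], [0, 0, 0]], turn=[0, 0, 0, 0, 0, 0], grip=1, newtons=35)

```text
time: 24.85
ee_pos: [0.4699, 0.1558, 0.0199]
eef_rot: [0.886, 0.463, -0.0, -0.0]
ft_force: [-2.2, 0.4, 3.1]
width: 0.0372
grip_force: 35.0
```

Run:
```python
from h import *
s=st()
```

```text
t24.9 tcp [0.4699 0.1558 0.0199] psi -34.80 w 0.0372 gf 35.0 F [-2.2  0.4  3.1] j [-0.93  0.31  0.59  2.03 -0.22  0.86 -0.83] q [ 8.862e-01  4.633e-01 -0.000e+00 -1.000e-04]
```

Request:
step_arm(delta_pos=[[0, 0, 1], [0, 0, 1], [0, 0, 1], [0, 0, 1], [0.214, 0.3255, 1], [0.214, 0.3255, 1], [0.214, 0.3255, 1], [0.214, 0.3255, 0], [0.214, 0.3255, 0], [0.214, 0.3255, 0], [0.214, 0.3255, 0], [0.214, 0.3255, 0]], turn=[0, 0, 0.94, 0.94, 0.94, 0.94, 0.94, 0.94, 0.94, 0.94, 0.94, 0.94])

```text
time: 26.05
ee_pos: [0.5128, 0.2209, 0.1944]
eef_rot: [0.499, 0.866, -0.0, -0.0]
ft_force: [-0.3, 0.3, -1.7]
width: 0.0372
grip_force: 35.0
```

Request:
step_arm(delta_pos=[[0.214, 0.3255, 0], [0.214, 0.3255, 0], [0.214, 0.3255, 0], [0.214, 0.3255, 0], [0.214, 0.3255, 0], [0.214, 0.3255, 0], [0.214, 0.3255, 0], [0.214, 0.3255, 0], [0.214, 0.3255, 0], [0.214, 0.3255, 0], [0.214, 0.3255, 0], [0.214, 0.3255, 0]], turn=[0.94, 0.94, 0.94, 0.94, 0.94, 0.94, 0.94, 0.94, 0.94, 0.94, 0.94, 0.94])

```text
time: 27.25
ee_pos: [0.577, 0.3186, 0.1941]
eef_rot: [-0.153, 0.988, -0.0, -0.001]
ft_force: [0.3, -0.4, -0.9]
width: 0.0375
grip_force: 35.0
```

Request:
step_arm(delta_pos=[[0.214, 0.3255, 0], [0.214, 0.3255, 0], [0.214, 0.3255, 0], [0.214, 0.3255, 0], [0, 0, 0], [0, 0, 0], [0, 0, 0]], turn=[0.94, 0.94, 0.94, 0.94, 0, 0, 0])

```text
time: 27.95
ee_pos: [0.5983, 0.3503, 0.1947]
eef_rot: [-0.367, 0.93, -0.0, -0.0]
ft_force: [0.3, 0.4, -1.4]
width: 0.0374
grip_force: 35.0
```

Run:
```python
from h import *
s=st(); c=snap('wrist','w8'); 
b=cv2.resize(c['image'][100:310,140:420],(800,600),interpolation=cv2.INTER_CUBIC); cv2.imwrite('pics/c8.png',b[:,:,::-1])
P=cloud(c)
for z in (.2085,.222,):
    pass
t=s['ee_pos']; zt=t[2]-.0199+.042
m=(abs(P[...,2]-zt)<.006)&(np.hypot(P[...,0]-t[0],P[...,1]-t[1])<.03); print('hub top',m.sum(),P[m].mean(0) if m.sum() else 0)
m=(P[...,2]>.017)&(P[...,2]<.0225)&(np.hypot(P[...,0]-.598,P[...,1]-.351)<.036);print('fence',m.sum(),cv2.minEnclosingCircle(P[m][:,:2].astype(np.float32)))
```

```text
t27.9 tcp [0.5983 0.3503 0.1947] psi -46.95 w 0.0374 gf 35.0 F [ 0.3  0.4 -1.4] j [-0.74  0.5   0.21  1.3  -0.1   1.35  1.79] q [-3.669e-01  9.303e-01 -2.000e-04 -2.000e-04]
hub top 2845 [0.59091997 0.34355569 0.21604827]
fence 604 ((0.5983176231384277, 0.35203224420547485), 0.032280951738357544)
```

View pics/c8.png

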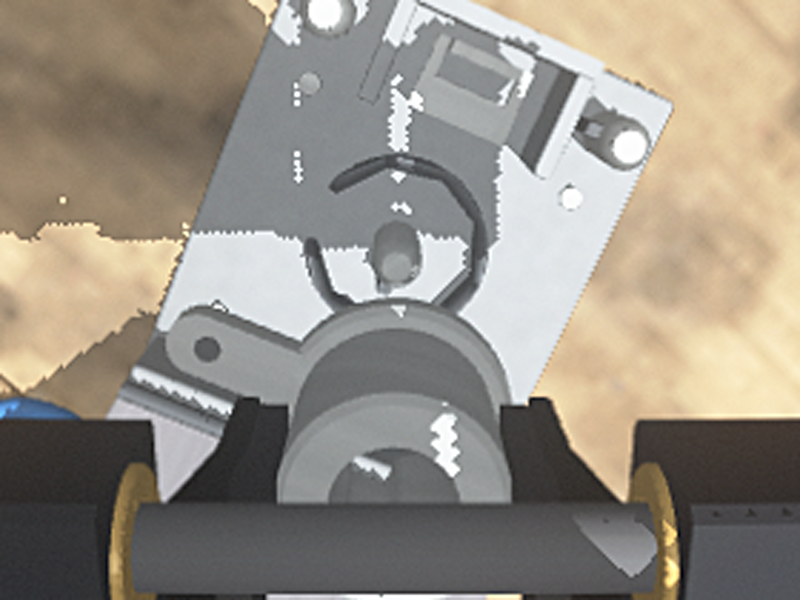

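The wrist view shows hub_b held upright above the gauge, with its lug at (207,348) on the same side as the fence gap at (322,212). The fence centre again reads (0.598, 0.352). I measure the hub's pose in hand from depth.

Run:
```python
from h import *
c=load('w8'); P=cloud(c); t=np.array([.5983,.3503,.1947]); zf=t[2]-.0199+.007
D=np.hypot(P[...,0]-t[0],P[...,1]-t[1])
for dz in (-.004,0,.004):
    m=(abs(P[...,2]-zf-dz)<.002)&(D<.06); print(dz,m.sum())
m=(abs(P[...,2]-zf)<.004)&(D>.027)&(D<.05); q=P[m][:,:2]-t[:2]; print('lug az',np.degrees(np.arctan2(*q.mean(0)[::-1])),np.hypot(*q.T).max(),P[m][:,2].mean()-zf)
from scipy.optimize import least_squares
# flange outer rim: farthest points by angle
m=(abs(P[...,2]-zf)<.004)&(D<.0265)&(D>.02); q=P[m][:,:2]; a=np.degrees(np.arctan2(*(q-t[:2]).T[::-1])).round(-1)
E=np.array([q[a==k][np.argmax(np.hypot(*(q[a==k]-t[:2]).T))] for k in np.unique(a) if (a==k).sum()>3 and abs((k+70.7+180)%360-180)>30]); print(len(E))
r=least_squares(lambda p:np.hypot(*(E-p).T)-.023,t[:2]); print('flange ctr - tcp',r.x-t[:2],np.abs(r.fun).max())
```

```text
-0.004 374
0 1861
0.004 238
lug az -72.08408497919575 0.04607651968401272 -0.0007205294708487742
13
flange ctr - tcp [-0.00080445 -0.0007342 ] 0.00046513327797764736
```

Request:
step_arm(delta_pos=[[0.02, 0.07, -0.8], [0, 0, -0.8], [0, 0, -0.8], [0, 0, -0.8], [0, 0, -0.8], [0, 0, -0.8], [0, 0, 0], [0, 0, 0], [0, 0, 0]], turn=[0.15, 0, 0, 0, 0, 0, 0, 0, 0])

```text
time: 28.9
ee_pos: [0.5996, 0.3531, 0.0765]
eef_rot: [-0.376, 0.926, 0.0, 0.001]
ft_force: [0.6, -0.0, -2.0]
width: 0.0372
grip_force: 35.0
```

Request:
step_arm(delta_pos=[[0, 0, -0.16], [0, 0, -0.16], [0, 0, -0.16], [0, 0, -0.16], [0, 0, 0]], turn=[0, 0, 0, 0, 0])

```text
time: 29.4
ee_pos: [0.5985, 0.3525, 0.0579]
eef_rot: [-0.377, 0.926, -0.0, -0.001]
ft_force: [-0.5, 0.1, -2.4]
width: 0.0373
grip_force: 35.0
```

Request:
step_arm(delta_pos=[[0, 0, -0.16], [0, 0, -0.16], [0, 0, -0.16], [0, 0, -0.1], [0, 0, 0], [0, 0, 0]], turn=[0, 0, 0, 0, 0, 0])

```text
time: 30.0
ee_pos: [0.5989, 0.3528, 0.0443]
eef_rot: [-0.377, 0.926, 0.0, -0.0]
ft_force: [0.0, 0.5, -1.6]
width: 0.0368
grip_force: 35.0
```

Request:
step_arm(delta_pos=[[0, 0, -0.16], [0, 0, -0.16], [0, 0, -0.12], [0, 0, -0.12], [0, 0, 0], [0, 0, 0]], turn=[0, 0, 0, 0, 0, 0])

```text
time: 30.6
ee_pos: [0.5989, 0.3527, 0.0302]
eef_rot: [-0.377, 0.926, 0.0, -0.0]
ft_force: [-0.6, -1.1, -2.0]
width: 0.037
grip_force: 35.0
```

Request:
step_arm(delta_pos=[[0, 0, 0], [0, 0, 0], [0, 0, 0], [0, 0, 0], [0, 0, 0.5], [0, 0, 1], [0, 0, 1], [0, 0, 1], [0, 0, 1], [0, 0, 1], [0, 0, 1], [0, 0, 0.4]], turn=[0, 0, 0, 0, 0, 0, 0, 0, 0, 0, 0, 0], grip=0.3)

```text
time: 31.8
ee_pos: [0.5999, 0.3532, 0.2068]
eef_rot: [-0.377, 0.926, 0.001, 0.002]
ft_force: [0.5, -0.1, -0.3]
width: 0.0608
grip_force: 0.0
```

Request:
step_arm(delta_pos=[[-0.6, -0.8, 0], [-0.6, -0.8, 0], [-0.6, -0.8, 0], [-0.6, -0.8, 0], [0, -1, 0], [0, -1, 0], [0, 0, 0], [0, 0, 0]], turn=[-1, -1, -1, -1, -1, -1, 0, 0])

```text
time: 32.6
ee_pos: [0.5388, 0.2226, 0.2029]
eef_rot: [-0.027, 1.0, 0.0, -0.0]
ft_force: [0.3, 1.2, 0.6]
width: 0.0606
grip_force: 0.0
```

Run:
```python
from h import *
s=st(); c=snap('top','top9'); snap('wrist','w9'); P=cloud(c)
for p in [(.6582,.1754),(.5725,.1636),(.5616,.0885)]: hub(c,p)
m=(abs(P[...,2]-.052)<.006)&(np.hypot(P[...,0]-.598,P[...,1]-.351)<.03); print('seated',m.sum(),np.median(P[m],0))
a=cv2.resize(c['image'][130:300,150:350],(800,600) if 0 else None,fx=3.5,fy=3.5,interpolation=cv2.INTER_CUBIC); cv2.imwrite('pics/c9.png',a[:,:,::-1])
```

```text
t32.6 tcp [0.5388 0.2226 0.2029] psi -86.96 w 0.0606 gf 0.0 F [0.3 1.2 0.6] j [-0.76  0.25  0.35  1.62 -0.09  1.28  1.23] q [-2.660e-02  9.996e-01  3.000e-04 -0.000e+00]
hub [0.6585 0.1756] r 0.0195 122 lug az -59.7 73 R 0.11
hub [0. 0.] r 0.0000 0 lug az nan 0 R nan
hub [0.5622 0.0886] r 0.0190 113 lug az -16.1 87 R 0.30
seated 0 [nan nan nan]h.py:25: RuntimeWarning: Mean of empty slice.
  a=np.arctan2(q[:,1],q[:,0]); az=np.degrees(np.angle(np.exp(1j*a).mean()))
  ret = ret.dtype.type(ret / rcount)
h.py:26: RuntimeWarning: Mean of empty slice.
  print('hub',np.round(ctr,4),'r %.4f'%rad,len(t),'lug az %.1f'%az,m.sum(),'R %.2f'%abs(np.exp(1j*a).mean())); return ctr,az
  return _methods._mean(a, axis=axis, dtype=dtype,
  ret = um.true_divide(
```

View pics/c9.png

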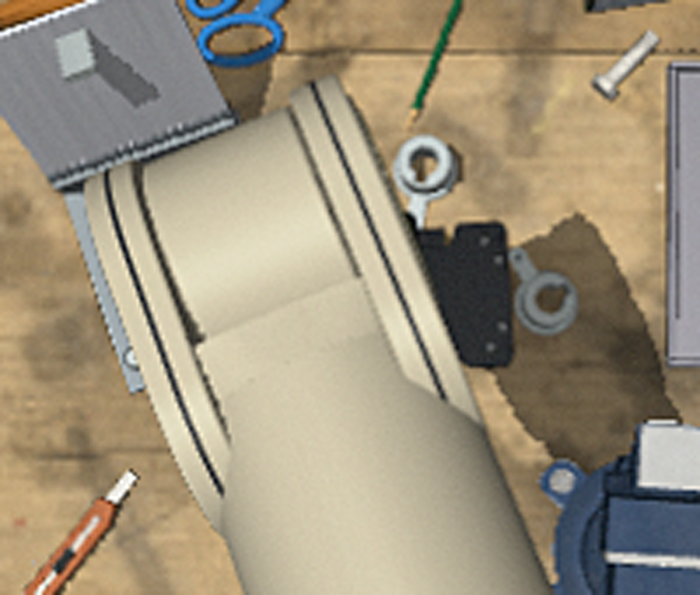

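The top view shows the arm over the gauge, and h1 and h3 unmoved. I check h2 in the wrist image numerically.

```bash
python3 - <<'E' 2>/dev/null
from h import *
c=load('w9')
for p in [(.572,.1636),(.6582,.1754),(.5616,.0885)]: hub(c,p)
P=cloud(c); D=np.hypot(P[...,0]-.5987,P[...,1]-.352); m=(P[...,2]>.03)&(P[...,2]<.07)&(D<.03); print('gauge hub z',m.sum(),np.percentile(P[m][:,2],[10,50,90]) if m.sum() else '')
E
```

```text
hub [0.5711 0.1657] r 0.0194 774 lug az 169.4 247 R 0.65
hub [0.6724 0.1784] r 0.0091 39 lug az 168.4 404 R 0.51
hub [0.5599 0.0906] r 0.0196 808 lug az 33.4 200 R 0.99
gauge hub z 901 [0.03524241 0.0496702  0.05183646]
```

Request:
step_arm(delta_pos=[[0.66, -1, 0], [0.66, -1, 0], [0, -0.32, 0], [0, 0, -1], [0, 0, -1], [0, 0, -1], [0, 0, -1], [0, 0, -1], [0, 0, -1], [0, 0, -0.8], [0, 0, -0.5], [0, 0, 0]], turn=[-0.4, -0.4, -0.2, 0, 0, 0, 0, 0, 0, 0, 0, 0], grip=0.2)

```text
time: 33.9
ee_pos: [0.5706, 0.1653, 0.0186]
eef_rot: [0.033, 0.999, -0.0, -0.001]
ft_force: [-0.2, -0.1, 0.6]
width: 0.0698
grip_force: 0.0
```

Request:
step_arm(delta_pos=[[0, 0, 0], [0, 0, 0], [0, 0, 0], [0, 0, 0], [0, 0, 0], [0, 0, 0], [0, 0, 0]], turn=[0, 0, 0, 0, 0, 0, 0], grip=1)

```text
time: 34.6
ee_pos: [0.5722, 0.165, 0.0208]
eef_rot: [0.034, 0.999, 0.0, 0.0]
ft_force: [-0.7, 0.8, 4.6]
width: 0.0375
grip_force: 35.0
```

Request:
step_arm(delta_pos=[[0, 0, 1], [0, 0, 1], [0, 0, 1], [0, 0, 1], [0, 0, 1], [0, 0, 1], [0, -1, 0], [0, -1, 0], [0, -1, 0], [0, -1, 0], [0, -1, 0], [0, -1, 0]], turn=[0, 0, 0, 0, 0, 0, 0.2, 0.2, 0.2, 0.2, 0.2, 0])

```text
time: 35.8
ee_pos: [0.5714, 0.0135, 0.1698]
eef_rot: [-0.027, 1.0, -0.0, -0.001]
ft_force: [0.1, 0.0, -1.2]
width: 0.0369
grip_force: 35.0
```

Request:
step_arm(delta_pos=[[0.02, -1, 0], [0.02, -1, 0], [0.02, -1, 0], [0, -1, 0], [0, -1, 0], [0, -0.92, 0], [0, 0, 0], [0, 0, -1], [0, 0, -1], [0, 0, -1], [0, 0, -1], [0, 0, 0]], turn=[0, 0, 0, 0, 0, 0, 0, 0, 0, 0, 0, 0])

```text
time: 37.0
ee_pos: [0.5708, -0.1322, 0.0668]
eef_rot: [-0.027, 1.0, 0.0, -0.003]
ft_force: [-0.3, 0.4, -1.9]
width: 0.0377
grip_force: 35.0
```

Request:
step_arm(delta_pos=[[0, 0, -0.7], [0, 0, -0.6], [0, 0, -0.4], [0, 0, 0], [0, 0, 0]], turn=[0, 0, 0, 0, 0])

```text
time: 37.5
ee_pos: [0.5736, -0.1333, 0.0282]
eef_rot: [-0.026, 1.0, -0.0, 0.0]
ft_force: [-0.1, 0.6, -1.7]
width: 0.0373
grip_force: 35.0
```

Request:
step_arm(delta_pos=[[0, 0, -0.08], [0, 0, 0], [0, 0, 0]], turn=[0, 0, 0])

```text
time: 37.8
ee_pos: [0.5736, -0.1333, 0.0261]
eef_rot: [-0.026, 1.0, 0.0, 0.0]
ft_force: [-0.3, 0.0, -1.9]
width: 0.037
grip_force: 35.0
```

Request:
step_arm(delta_pos=[[0, 0, 0], [0, 0, 0], [0, 0, 0], [0, 0, 0], [0, 0, 0.6], [0, 0, 1], [0, 0, 1], [0, 0, 1], [0, 0, 1], [0, 0, 1], [0, 0, 0.9], [0, 0, 0]], turn=[0, 0, 0, 0, 0, 0, 0, 0, 0, 0, 0, 0], grip=0.3)

```text
time: 39.0
ee_pos: [0.575, -0.134, 0.1928]
eef_rot: [-0.026, 1.0, -0.0, 0.003]
ft_force: [0.7, 0.3, -0.5]
width: 0.0609
grip_force: 0.0
```

```bash
python3 - <<'E' 2>/dev/null
from h import *
st();c=snap('top','top10')
for p in [(.6582,.1754),(.5616,.0885)]: hub(c,p)
P=cloud(c); m=(abs(P[...,2]-.052)<.005)&(np.hypot(P[...,0]-.598,P[...,1]-.351)<.03); print('seated',m.sum(),cv2.minEnclosingCircle(P[m][:,:2].astype(np.float32)),np.median(P[m],0))
E
```

```text
t39.0 tcp [ 0.575  -0.134   0.1928] psi -87.02 w 0.0609 gf 0.0 F [ 0.7  0.3 -0.5] j [-0.3   0.29  0.55  1.63 -0.16  1.26  1.9 ] q [-2.600e-02  9.997e-01 -2.000e-04  3.000e-03]
hub [0.6582 0.1753] r 0.0191 120 lug az 172.1 108 R 0.16
hub [0.5621 0.0886] r 0.0189 111 lug az 20.2 100 R 0.28
seated 139 ((0.6000932455062866, 0.35029006004333496), 0.019753744825720787) [0.5995167  0.34831253 0.05163015]
```

Request:
step_arm(delta_pos=[[0.27, 1, 0], [0.27, 1, 0], [0.27, 1, 0], [0.27, 1, 0], [0.27, 1, 0], [0.27, 1, 0], [0.27, 1, 0], [0.27, 1, 0], [0.27, 1, 0], [0.27, 1, 0], [0.27, 1, 0], [0.27, 1, 0]], turn=[-0.15, -0.15, -0.15, -0.15, -0.15, -0.15, -0.15, -0.15, -0.15, -0.15, -0.15, -0.15], grip=0.2)

```text
time: 40.25
ee_pos: [0.6541, 0.1676, 0.1876]
eef_rot: [0.082, 0.997, -0.0, -0.001]
ft_force: [0.5, 0.0, -0.2]
width: 0.0698
grip_force: 0.0
```

Request:
step_arm(delta_pos=[[0.07, 0.42, 0], [0, 0, 0], [0, 0, 0]], turn=[0, 0, 0])

```text
time: 40.55
ee_pos: [0.656, 0.1756, 0.1881]
eef_rot: [0.082, 0.997, -0.001, -0.0]
ft_force: [0.7, -0.5, 0.3]
width: 0.0697
grip_force: 0.0
```

```bash
python3 - <<'E' 2>/dev/null
from h import *
st();c=snap('wrist','w10')
for p in [(.6582,.176),(.5616,.0885)]: hub(c,p)
E
```

```text
t40.5 tcp [0.656  0.1756 0.1881] psi 80.59 w 0.0697 gf 0.0 F [ 0.7 -0.5  0.3] j [-0.64  0.49  0.45  1.37 -0.21  1.33  1.22] q [ 8.210e-02  9.966e-01 -5.000e-04 -2.000e-04]
hub [0.657 0.178] r 0.0193 880 lug az 154.3 322 R 0.45
hub [0.56  0.091] r 0.0194 1049 lug az 32.2 224 R 0.99
```

Request:
step_arm(delta_pos=[[0.07, 0.05, -1], [0, 0, -1], [0, 0, -1], [0, 0, -1], [0, 0, -1], [0, 0, -0.9], [0, 0, -0.5], [0, 0, -0.3], [0, 0, 0], [0, 0, 0]], turn=[0, 0, 0, 0, 0, 0, 0, 0, 0, 0])

```text
time: 41.6
ee_pos: [0.6586, 0.1783, 0.022]
eef_rot: [0.082, 0.997, 0.0, 0.001]
ft_force: [-0.2, -0.5, 0.1]
width: 0.0696
grip_force: 0.0
```

Request:
step_arm(delta_pos=[[0, 0, 0], [0, 0, 0], [0, 0, 0], [0, 0, 0], [0, 0, 0], [0, 0, 0], [0, 0, 0]], turn=[0, 0, 0, 0, 0, 0, 0], grip=1)

```text
time: 42.3
ee_pos: [0.658, 0.1784, 0.0209]
eef_rot: [0.082, 0.997, 0.0, 0.0]
ft_force: [-1.2, 0.5, 2.0]
width: 0.0375
grip_force: 35.0
```

Request:
step_arm(delta_pos=[[0, 0, 1], [0, 0, 1], [0, 0, 1], [0, 0, 1], [0, 0, 1], [0, 0, 1], [0.1, -1, 0], [0.1, -1, 0], [0.1, -1, 0], [0.1, -1, 0], [0, -1, 0], [0, -1, 0]], turn=[0, 0, 0, 0, 0, 0, 0.3, 0.3, 0.3, 0.3, 0.3, 0.25])

```text
time: 43.5
ee_pos: [0.6676, 0.0275, 0.1702]
eef_rot: [-0.024, 1.0, 0.0, -0.0]
ft_force: [0.5, 0.4, -2.9]
width: 0.0369
grip_force: 35.0
```

Request:
step_arm(delta_pos=[[0, -1, 0], [0, -1, 0], [0, -1, 0], [0, -1, 0], [0, -1, 0], [0, -1, 0], [0, -0.46, 0], [0, 0, -1], [0, 0, -1], [0, 0, -1], [0, 0, -1], [0, 0, 0]], turn=[0, 0, 0, 0, 0, 0, 0, 0, 0, 0, 0, 0])

```text
time: 44.7
ee_pos: [0.6655, -0.1314, 0.0667]
eef_rot: [-0.024, 1.0, 0.001, -0.003]
ft_force: [-0.4, 0.3, -2.9]
width: 0.0372
grip_force: 35.0
```

Request:
step_arm(delta_pos=[[0, 0, -0.7], [0, 0, -0.6], [0, 0, -0.45], [0, 0, 0], [0, 0, 0]], turn=[0, 0, 0, 0, 0])

```text
time: 45.2
ee_pos: [0.6679, -0.1331, 0.0269]
eef_rot: [-0.023, 1.0, 0.0, -0.0]
ft_force: [-0.7, 0.3, -2.5]
width: 0.0371
grip_force: 35.0
```

Request:
step_arm(delta_pos=[[0, 0, 0], [0, 0, 0], [0, 0, 0], [0, 0, 0], [0, 0, 0.6], [0, 0, 1], [0, 0, 1], [0, 0, 1], [0, 0, 1], [0, 0, 1], [0, 0, 0.9], [0, 0, 0]], turn=[0, 0, 0, 0, 0, 0, 0, 0, 0, 0, 0, 0], grip=0.3)

```text
time: 46.4
ee_pos: [0.6695, -0.1337, 0.1947]
eef_rot: [-0.023, 1.0, -0.0, 0.003]
ft_force: [-0.1, 0.3, 0.3]
width: 0.0614
grip_force: 0.0
```

Request:
step_arm(delta_pos=[[-0.428, 0.892, 0], [-0.428, 0.892, 0], [-0.428, 0.892, 0], [-0.428, 0.892, 0], [-0.428, 0.892, 0], [-0.428, 0.892, 0], [-0.428, 0.892, 0], [-0.428, 0.892, 0], [-0.428, 0.892, 0], [-0.428, 0.892, 0], [0, 0, 0], [0, 0, 0]], turn=[0.324, 0.324, 0.324, 0.324, 0.324, 0.324, 0.324, 0.324, 0.324, 0.324, 0, 0], grip=0.2)

```text
time: 47.6
ee_pos: [0.5607, 0.0904, 0.1898]
eef_rot: [-0.216, 0.976, 0.0, 0.0]
ft_force: [1.0, -0.2, 1.0]
width: 0.0694
grip_force: 0.0
```

```bash
python3 - <<'E' 2>/dev/null
from h import *
st();c=snap('wrist','w11')
hub(c,(.5616,.0885))
E
```

```text
t47.6 tcp [0.5607 0.0904 0.1898] psi -65.00 w 0.0694 gf 0.0 F [ 1.  -0.2  1. ] j [-0.54  0.23  0.35  1.68 -0.08  1.25  1.83] q [-2.164e-01  9.763e-01  0.000e+00  1.000e-04]
hub [0.5601 0.0909] r 0.0193 869 lug az 31.9 169 R 1.00
```

Request:
step_arm(delta_pos=[[0, 0, -1], [0, 0, -1], [0, 0, -1], [0, 0, -1], [0, 0, -1], [0, 0, -0.9], [0, 0, -0.5], [0, 0, -0.35], [0, 0, 0], [0, 0, 0]], turn=[0, 0, 0, 0, 0, 0, 0, 0, 0, 0])

```text
time: 48.65
ee_pos: [0.5616, 0.0899, 0.0216]
eef_rot: [-0.216, 0.976, 0.0, 0.001]
ft_force: [-0.0, -0.5, 0.4]
width: 0.0695
grip_force: 0.0
```

Request:
step_arm(delta_pos=[[0, 0, 0], [0, 0, 0], [0, 0, 0], [0, 0, 0], [0, 0, 0], [0, 0, 0], [0, 0, 0]], turn=[0, 0, 0, 0, 0, 0, 0], grip=1)

```text
time: 49.35
ee_pos: [0.5609, 0.0904, 0.021]
eef_rot: [-0.216, 0.976, 0.0, 0.0]
ft_force: [-1.0, 1.5, 2.6]
width: 0.0363
grip_force: 35.0
```

Request:
step_arm(delta_pos=[[0, 0, 1], [0, 0, 1], [0, 0, 1], [0, 0, 1], [0, 0, 1], [0, 0, 1], [0.713, -0.89, 0], [0.713, -0.89, 0], [0.713, -0.89, 0], [0.713, -0.89, 0], [0.713, -0.89, 0], [0.713, -0.89, 0]], turn=[0, 0, 0, 0, 0, 0, -0.775, -0.775, -0.775, -0.775, -0.775, -0.775])

```text
time: 50.55
ee_pos: [0.6681, -0.0446, 0.1701]
eef_rot: [0.063, 0.998, -0.0, -0.001]
ft_force: [0.1, 1.3, -2.0]
width: 0.0364
grip_force: 35.0
```

Request:
step_arm(delta_pos=[[0, 0, 0], [0, 0, -1], [0, 0, -1], [0, 0, -1], [0, 0, -1], [0, 0, -0.7], [0, 0, -0.6], [0, 0, -0.46], [0, 0, 0], [0, 0, 0], [0, 0, 0]], turn=[0, 0, 0, 0, 0, 0, 0, 0, 0, 0, 0])

```text
time: 51.65
ee_pos: [0.6682, -0.0436, 0.0274]
eef_rot: [0.061, 0.998, 0.0, 0.0]
ft_force: [0.6, -0.1, -2.6]
width: 0.0365
grip_force: 35.5
```

Request:
step_arm(delta_pos=[[0, 0, 0], [0, 0, 0], [0, 0, 0], [0, 0, 0], [0, 0, 0.6], [0, 0, 1], [0, 0, 1], [0, 0, 1], [0, 0, 1], [0, 0, 1], [-1, 0, 0.9], [-1, 0, 0]], turn=[0, 0, 0, 0, 0, 0, 0, 0, 0, 0, 0, 0], grip=0.3)

```text
time: 52.85
ee_pos: [0.6191, -0.0442, 0.1938]
eef_rot: [0.062, 0.998, 0.0, 0.003]
ft_force: [-0.1, -0.1, 0.7]
width: 0.0609
grip_force: 0.0
```

Request:
step_arm(delta_pos=[[-1, 0.6, 0], [-1, 0.6, 0], [-1, 0.6, 0], [-1, 0.6, 0], [-1, 0.6, 0], [0, 0.6, 0], [0, 0, 0]], turn=[0, 0, 0, 0, 0, 0, 0])

```text
time: 53.55
ee_pos: [0.4931, 0.0486, 0.1905]
eef_rot: [0.06, 0.998, 0.001, 0.001]
ft_force: [0.1, -0.1, -0.3]
width: 0.0607
grip_force: 0.0
```

```bash
python3 - <<'E' 2>/dev/null
from h import *
st();c=snap('top','top12');P=cloud(c)
for p in [(.574,-.133),(.668,-.133),(.668,-.043)]:
    m=(abs(P[...,2]-.047)<.005)&(np.hypot(P[...,0]-p[0],P[...,1]-p[1])<.03); print(m.sum(),cv2.minEnclosingCircle(P[m][:,:2].astype(np.float32)),np.median(P[m][:,2]))
m=(abs(P[...,2]-.052)<.005)&(np.hypot(P[...,0]-.598,P[...,1]-.351)<.03); print('seated',m.sum(),np.median(P[m],0))
m=(P[...,2]>.012)&(P[...,2]<.035)&(np.hypot(P[...,0]-.43,P[...,1]-.29)<.06); print('pin',cv2.minAreaRect(P[m][:,:2].astype(np.float32)),P[m][:,2].max())
m=(P[...,2]>.025)&(P[...,2]<.045)&(np.hypot(P[...,0]-.445,P[...,1]+.135)<.06); print('block',m.sum(),np.median(P[m],0))
cv2.imwrite('pics/c12.png',cv2.resize(c['image'][120:330,150:430],(800,600),interpolation=cv2.INTER_CUBIC)[:,:,::-1])
E
```

```text
t53.5 tcp [0.4931 0.0486 0.1905] psi 83.14 w 0.0607 gf 0.0 F [ 0.1 -0.1 -0.3] j [-0.61  0.06  0.44  1.86 -0.03  1.23  1.29] q [5.980e-02 9.982e-01 9.000e-04 8.000e-04]
0 ((0.0, 0.0), 0.0) nan
140 ((0.6668773293495178, -0.13313432037830353), 0.01989893801510334) 0.04649404439427429
127 ((0.6664909720420837, -0.045017585158348083), 0.02001139707863331) 0.04673825815405808
seated 129 [0.59932321 0.34838123 0.0517962 ]
pin ((0.4282165765762329, 0.2887594699859619), (0.1155422180891037, 0.018127046525478363), 20.547409057617188) 0.02786177156315106
block 0 [nan nan nan]
```

View pics/c12.png

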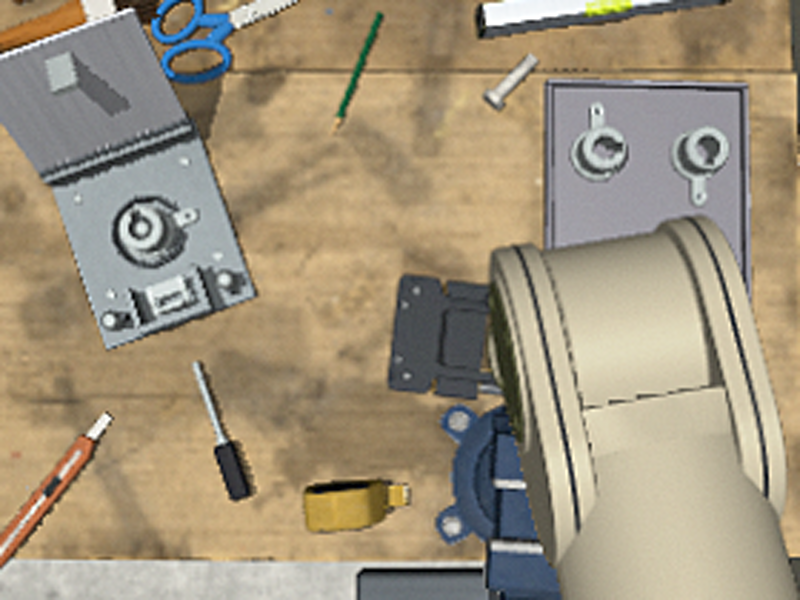

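The picture shows hub_b seated with its lug in the gap (185,217), two hubs upright in the tray at (600,152) and (703,152), and the pin flat at (220,430). The arm hides the third hub and the block, so I move it aside and check numerically.

Request:
step_arm(delta_pos=[[0, 1, 0], [0, 1, 0], [0, 1, 0], [0, 1, 0], [0, 1, 0], [0, 1, 0], [0, 1, 0], [0, 1, 0], [0, 1, 0], [0, 1, 0], [0, 1, 0], [0, 0, 0]], turn=[0, 0, 0, 0, 0, 0, 0, 0, 0, 0, 0, 0])

```text
time: 54.8
ee_pos: [0.493, 0.3244, 0.1888]
eef_rot: [0.06, 0.998, 0.0, -0.0]
ft_force: [-0.6, -0.2, -0.3]
width: 0.0609
grip_force: 0.0
```

```bash
python3 - <<'E' 2>/dev/null
from h import *
st()
for n in ('top','scene'):
    c=snap(n,n+'13');P=cloud(c); print(n)
    for p in [(.574,-.133),(.668,-.133),(.668,-.043)]:
        m=(abs(P[...,2]-.047)<.005)&(np.hypot(P[...,0]-p[0],P[...,1]-p[1])<.03); print(m.sum(),cv2.minEnclosingCircle(P[m][:,:2].astype(np.float32)),np.median(P[m][:,2]))
    m=(P[...,2]>.028)&(P[...,2]<.045)&(np.hypot(P[...,0]-.445,P[...,1]+.135)<.06); print('block',m.sum(),cv2.minAreaRect(P[m][:,:2].astype(np.float32)),np.median(P[m],0),np.ptp(P[m][:,2]))
E
```

```text
t54.8 tcp [0.493  0.3244 0.1888] psi 83.16 w 0.0609 gf 0.0 F [-0.6 -0.2 -0.3] j [-0.87  0.28  0.25  1.62 -0.07  1.26  0.85] q [ 5.970e-02  9.982e-01  1.000e-04 -2.000e-04]
top
133 ((0.5746546387672424, -0.13344362378120422), 0.020204495638608932) 0.04739199630210633
134 ((0.6675561666488647, -0.13369855284690857), 0.019986843690276146) 0.046563844580116975
131 ((0.6673743724822998, -0.044006310403347015), 0.019691437482833862) 0.046652363263296914
block 717 ((0.4457907974720001, -0.13432824611663818), (0.09395015239715576, 0.044022660702466965), 89.51927185058594) [ 0.44606248 -0.13308432  0.03496701] 0.011491944003657606
scene
278 ((0.5732070207595825, -0.13525409996509552), 0.020452463999390602) 0.04710268910658566
227 ((0.6660093665122986, -0.13476184010505676), 0.019615836441516876) 0.04717118395700093
213 ((0.6668624877929688, -0.043939925730228424), 0.020537689328193665) 0.04694052509664026
block 1597 ((0.44531524181365967, -0.13513360917568207), (0.09788989275693893, 0.04691726341843605), 89.35884857177734) [ 0.44390389 -0.13792398  0.03532346] 0.012079608442193468
```

All is in place, so I hand in.

```bash
python3 -c "
from bench import *
print(close_job())"
```

```text
the job is handed in; nothing more can be done
None
```

I've handed the job in, and the camera checks just before showed everything in place: hub_b fully home on the centre shaft (shaft_b), the other three hubs upright in the tray, the cover up, and the block and pin flat on the bench; no verdict came back.

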